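# Make up a staining kit and a specimen kit

## Robot

A 6-joint arm with a two-finger parallel gripper is mounted at the origin on a cart in front of the work surface, level with it; the furniture and walls round the work are solid. World frame = base frame: x ahead of the robot, y to its left, z up, the work surface at z = 0. Lengths are in mm, angles in degrees, forces in N, time in s.
With the tool pointing down it reaches from about 325 to 925 mm from the base axis. Payload 3.1 kg.
Tool frame: the origin (TCP) lies at the very end of the fingers, on their centre line; the grasp point (between the pads) lies robot.grip_point_offset behind it (robot.grip_point_offset is the distance from the TCP to the grasp point, in mm); z points along the fingers, x is the direction in which the jaws open and shut, and the axes are right-handed (so a half turn about z gives the same grasp; the last joint's range is limited). The gripper opens to 85 mm and grips with 20 to 120 N. Pads are 22 mm wide; open, the fingers measure 114 mm over their backs; the gripper's body (76 mm by 85 mm) begins 54 mm behind the grasp point. The pads swing forward as they close: fully open they stand 13 mm farther back than shut.
Start: joints at [-72.204, 12.427, 92.441, -0, 75.132, -6.429], TCP at [256.469, -569.968, 231.3] pointing down, gripper open.
Joint ranges: [-157.48, 157.48], [-44.54, 120.13], [17.64, 146.25], [-64.5, 244.5], [7.68, 150.69], [-147.95, 147.95]. Speed limits (degrees/s): [159.86, 159.86, 180, 180, 180, 180].

## Interface

Orientations are given as [roll, pitch, yaw] about the fixed x, y, z axes, in that order (R = Rz(yaw) Ry(pitch) Rx(roll)).
In Python, from cell import robot, imaging, nets gives the robot as it stands.
- The arm moves only by the tool jog_arm, never from a script. Its argument "series" is a list that holds one entry, the list of rows, each a list of 7 numbers: the shift along the tool's x, y, z each as a share of 50 cm, from -1 to 1, then the turn, a rotation vector about the tool's x, y, z each as a share of 60 degrees, from -1 to 1, then the finger opening in mm, from 0 to 85.4. In form: [[[dx, dy, dz, rx, ry, rz, grip], ...]]. A call has 1 to 8 rows; each row is the pose to reach, as a shift and turn from the pose commanded when the call began, along the tool's axes at that moment; what a row does not reach only later rows make up. A row lasts 1/10 s, in which the tool goes at most 50 mm and 8.59 degrees, less where a joint would pass 70% of its speed; a pose out of reach is approached as far as the arm can. A call with a number of a shift or a turn outside -1 to 1 is refused whole. A call with a gripper value outside its range is refused whole. The fingers move at their own pace and stop on an object; "newtons" is the grip in N (left out, the last holds). Time passes only in rows, so rows that repeat a pose let the fingers close. It gives the time, the measured TCP pose, the force and the opening at its end, in the units of the state.
- robot.get_state(): the state, without advancing time (a new reading comes with each control period).
- imaging.grab_frame(name): name is "scene" or "top" or "wrist"; returns a dict with "pixels" (420x560x3 uint8, red, green, blue), "depth" (420x560 float32, mm along the optical axis (not along the pixel's ray), 0 where there is no reading), "camera_matrix" (3x3 intrinsics, pixels), "extrinsics" (4x4, takes a point from camera to world coordinates). Camera axes: x right, y down, z forward; pixel columns grow to the right and rows downward; lengths in mm; the calibration is good to about 2 mm. A picture is of the moment at which its call begins.
- robot.close_job(): hands the job in, once; it reports no verdict.
Trained networks look in a picture, given as the dict that the camera call returned (one of the last four; its "shot" number tells which), for a name from the list of things; names that differ only in an ending like _2 or _b are one class to them, and where a whole thing is asked for, a point or a joint stands for the part that bears it (a point fixed in the world has none). Each returns a list of dicts, best first, with "score" (0 to 1); they miss things now and then, are a little off and sometimes report something else, mostly with a low value. They report only what shows in the picture. A call takes as long as a camera call.
- nets.spot_in(picture, target): "position" ([column, row] in pixels, amid what is visible of it).
- nets.outline_of(picture, target): "pixels" (420x560 bool, what is visible of it) and "position" ([column, row] in pixels, amid what is visible of it).
The state is a dict: "t": time; "joint_pos": joint angles; "dq": joint speeds; "joint_efforts": joint torques, N m; "tool_pos": TCP position; "ee_rot": TCP orientation; "wrist_force": force on the tool from outside, world axes, zero at the start; "ft_torque": the same for the moment, N m; "finger_gap": finger opening in mm.
Only numpy, scipy, OpenCV 4.12 (cv2) and the standard library are available. Lean on these libraries where they do the work, as an engineer would, in place of code of your own. Each camera call takes 0.05 s, during which the arm holds its last target.

## Task

Make up the two kits for the practical from the things on the bench. The staining kit, in the grey tray with three compartments, gets the brown bottle, the timer and the marker pen; the specimen kit, in the tray with two compartments, gets the tweezers and the small lidded jar. Put one thing in each compartment, wholly inside it: bottle, timer and jar standing upright, marker and tweezers lying flat on the tray's floor; leave the petri dish where it is.

Things in the scene. Friction and masses are not known exactly. Their poses are not given: they have to be found in the camera images.
- bottle_c (a point): Brown glass bottle with a black screw cap, standing upright, 72 mm across and 172 mm tall; the cap is 52 mm across and is the top 26 mm (a grip for a gripper from above; the body is too wide). This point is on its axis half-way up, 86 mm above its foot, so the middle of the cap is 73 mm above this point; z is up along its axis. 0.25 to 0.5 kg. Belongs to the staining kit.
- timer_c (a point): White bench timer, a rectangular block standing upright on its 24 x 70 mm foot, 66 mm tall; 22 mm thick along its own x (grip it across this), 70 mm wide along its own y, screen on its -x side. This point is half-way up, 33 mm above its foot; z is up. Belongs to the staining kit.
- marker_c (a point): Red marker pen lying flat, 128 mm long along its own y, 16 mm wide at its ends, 12 mm at its middle, 14 mm thick. This point is the middle of its length, half-way up, 7 mm above what it lies on. Belongs to the staining kit.
- tweezers_c (a point): Steel tweezers lying flat, 130 mm long along their own x, 15 mm wide, 7 mm thick. This point is the middle of their length and width, 3.5 mm above what they lie on. Belong to the specimen kit.
- jar_c (a point): Small round specimen jar of clear plastic with a white lid, standing upright, 32 mm across and 50 mm tall; the lid is the top 16 mm and 30 mm across. This point is on its axis half-way up, 25 mm above its foot; z is up along its axis. Belongs to the specimen kit.
- tray3: Fixed shallow grey tray with three compartments, for the staining kit: 192 mm along its own x, 184 mm along its own y, rim 15 mm high, dividers 14 mm high, walls 4 mm thick, floor 3 mm thick. Origin at the centre of its underside on the worktop, z up. One long compartment 184 x 80 mm (x by y) is centred at x 0, y +48 mm; two small compartments, each 90 x 92 mm, are centred at x +47 mm and x -47 mm, both at y -42 mm.
- tray2: Fixed shallow grey tray with two equal compartments side by side, for the specimen kit: 168 mm along its own x, 156 mm along its own y, rim 15 mm high, divider 14 mm high, walls 4 mm thick, floor 3 mm thick. Origin at the centre of its underside on the worktop, z up. The compartments, each 160 x 72 mm (x by y), are centred at x 0, y +38 mm and y -38 mm.
- dish: Bystander, to be left where it is: closed round petri dish, 90 mm across, 12 mm high, lying among the stock. Origin at the centre of its underside.

How it is judged:
By the outcome, as a careful person would: the job done as asked, in the order asked, and still so for the second after the job is handed in, with the robot touching nothing.
It also fails if it takes over 141 s, if anything falls off the work surface, if the arm or the gripper's body presses on something with over 40 N, if the wrist force passes 120 N, or if a joint passes its speed limit or range.

## Working session

There is one attempt and no reset: what is moved stays moved. The work goes in short steps, Python scripts to look and compute and a tool call to move; the robot and the scene stay as the last step left them, time stands still between calls to the robot, and variables do not carry over. Pictures are saved under pics/ and viewed, and the job is handed in when it is done.

Besides the shell and the picture viewer there is one more tool, called after "Emit:" as name(argument=value, ...) on one line, values as JSON. jog_arm: Moves the arm, as the interface text tells. Its arguments: {"type":"object","properties":{"series":{"type":"array","items":{"type":"array","items":{"type":"array","items":{"type":"number"}}}},"newtons":{"type":"number"}},"required":["series"]}

```bash
ls -la; mkdir -p pics
python3 - <<'E'
from cell import robot, imaging, nets
import cv2
print(robot.get_state()); print(robot.grip_point_offset)
for n in ("scene","top","wrist"):
    f=imaging.grab_frame(n); cv2.imwrite(f"pics/{n}0.png",f["pixels"][:,:,::-1]); print(n,f["extrinsics"].round(2).tolist(),f["camera_matrix"].round(1).tolist())
E
```

```text
total 12
drwxr-xr-x  3 agent agent 4096 Dec  6 05:23 .
drwxr-xr-x 23 root  root  4096 Dec  6 05:23 ..
drwxr-xr-x  2 agent agent 4096 Dec  6 05:23 pics
{'t': 0.0, 'joint_pos': array([-7.22044554e+01,  1.24796650e+01,  9.25297551e+01,  3.58769472e-04,
        7.51312660e+01, -6.42901351e+00]), 'dq': array([ 0.02095521,  0.0379197 , -0.07864617, -0.03759304, -0.00757634,
        0.03477979]), 'joint_efforts': array([ 4.10383054e-04, -3.96843052e+01, -3.03856301e+01, -3.15272246e-04,
        9.64157749e-03, -2.01425155e-05]), 'tool_pos': array([ 256.21054752, -569.16798607,  229.92515869]), 'ee_rot': array([-1.79983903e+02,  1.39762554e-01, -6.57755147e+01]), 'wrist_force': array([-0.27984176,  0.0967336 , -0.22426838]), 'ft_torque': array([-0.01766392,  0.00268343, -0.04607629]), 'finger_gap': 85.47997201997937}
18.700000000000003
scene [[-0.8, -0.37, 0.46, -160.7], [-0.6, 0.49, -0.64, 910.39], [0.01, -0.79, -0.62, 983.75], [0.0, 0.0, 0.0, 1.0]] [[488.1, 0.0, 280.3], [0.0, 488.1, 212.3], [0.0, 0.0, 1.0]]
top [[0.0, -0.98, 0.18, 319.01], [-1.0, -0.01, -0.02, -1.33], [0.02, -0.18, -0.98, 1223.95], [0.0, 0.0, 0.0, 1.0]] [[486.8, 0.0, 290.0], [0.0, 486.8, 207.1], [0.0, 0.0, 1.0]]
wrist [[0.41, -0.88, -0.24, 317.77], [-0.91, -0.4, -0.11, -541.76], [-0.0, 0.26, -0.96, 372.56], [0.0, 0.0, 0.0, 1.0]] [[312.1, 0.0, 280.4], [0.0, 312.1, 207.5], [0.0, 0.0, 1.0]]
```

View pics/top0.png

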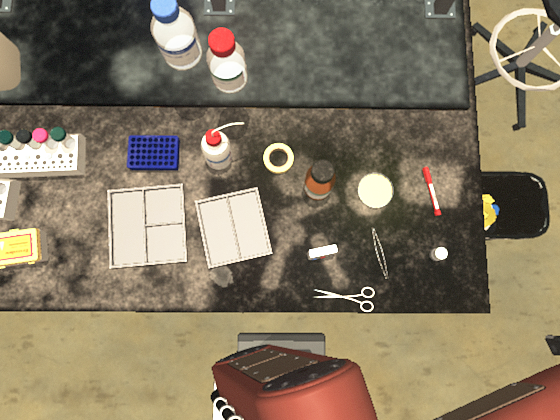

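View pics/scene0.png

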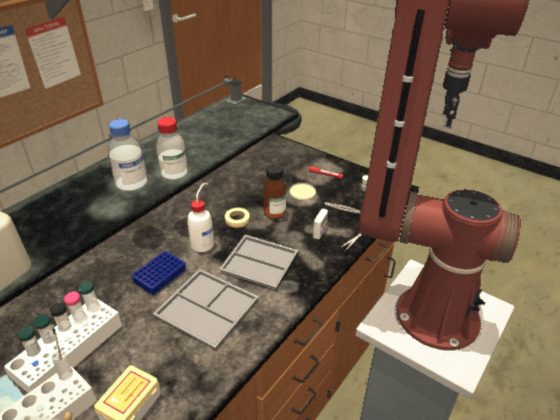

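```bash
cat > h.py <<'E'
from cell import robot, imaging, nets
import numpy as np, cv2
def cloud(f):
    K=f["camera_matrix"]; d=f["depth"].astype(float); v,u=np.indices(d.shape)
    p=np.stack([(u-K[0,2])/K[0,0]*d,(v-K[1,2])/K[1,1]*d,d],-1)
    w=p@f["extrinsics"][:3,:3].T+f["extrinsics"][:3,3]; w[d<=0]=np.nan; return w
def rect(pts):
    r=cv2.minAreaRect(pts[:,:2].astype(np.float32)); return r
def save(f,n,s=1):
    im=f["pixels"][:,:,::-1]; cv2.imwrite("pics/"+n,im)
E
python3 - <<'E'
from h import *
for cam in ("top","scene"):
    f=imaging.grab_frame(cam); w=cloud(f)
    for n in ("bottle_c","timer_c","marker_c","tweezers_c","jar_c","tray3","tray2","dish"):
        for o in nets.outline_of(f,n)[:2]:
            m=o["pixels"]; p=w[m]; p=p[~np.isnan(p[:,0])]
            r=rect(p) if len(p)>3 else None
            z=np.percentile(p[:,2],[2,50,98]).round(0) if len(p) else None
            print(cam,n,round(o["score"],2),np.round(o["position"],0),m.sum(),"z",z,"rect",[np.round(q,1) for q in r] if r else None, "med",np.median(p,0).round(1) if len(p) else None)
E
```

```text
top bottle_c 0.84 [322. 182.] 987 z [  5. 123. 174.] rect [array([591. , -85.6]), array([83.2, 59.6]), np.float64(59.0)] med [579.  -87.5 123.1]
top timer_c 0.62 [320. 251.] 296 z [15. 64. 69.] rect [array([ 422.2, -100. ]), array([22.8, 68.1]), np.float64(10.6)] med [420.4 -97.5  64. ]
top marker_c 0.49 [432. 192.] 279 z [ 2. 11. 17.] rect [array([ 586.7, -386. ]), array([131.2,  19.4]), np.float64(11.9)] med [ 587.5 -384.    11.4]
top jar_c 0.74 [438. 253.] 188 z [ 7. 47. 53.] rect [array([ 421.9, -387.7]), array([29.2, 30.4]), np.float64(49.2)] med [ 420.5 -383.    47.2]
top tray3 0.93 [230. 230.] 4389 z [-3.  2. 16.] rect [array([489.5, 120.8]), array([177.3, 161.6]), np.float64(13.2)] med [487.  121.2   2.4]
top tray3 0.58 [144. 225.] 5956 z [-3.  2. 16.] rect [array([492. , 336.8]), array([201.5, 191.7]), np.float64(5.6)] med [490.2 338.6   2.4]
top tray2 0.93 [230. 230.] 4389 z [-3.  2. 16.] rect [array([489.5, 120.8]), array([177.3, 161.6]), np.float64(13.2)] med [487.  121.2   2.4]
top tray2 0.58 [144. 225.] 5956 z [-3.  2. 16.] rect [array([492. , 336.8]), array([201.5, 191
[... 944 characters left out ...]
[205. 306.] 4557 z [-2.  3. 16.] rect [array([498. , 331.8]), array([214.3, 204.7]), np.float64(5.0)] med [488.9 342.6   3.3]
scene tray3 0.77 [258. 261.] 2514 z [-1.  4. 17.] rect [array([493.2, 113.8]), array([185.2, 185.2]), np.float64(14.4)] med [488.6 122.1   3.9]
scene tray2 0.96 [205. 306.] 4557 z [-2.  3. 16.] rect [array([498. , 331.8]), array([214.3, 204.7]), np.float64(5.0)] med [488.9 342.6   3.3]
scene tray2 0.77 [258. 261.] 2514 z [-1.  4. 17.] rect [array([493.2, 113.8]), array([185.2, 185.2]), np.float64(14.4)] med [488.6 122.1   3.9]
scene dish 0.8 [305. 191.] 360 z [ 1.  7. 13.] rect [array([ 585.1, -241.4]), array([90.1, 98.3]), np.float64(20.3)] med [ 585.3 -240.1    6.6]
```

Run:
```python
from h import *
f=imaging.grab_frame("top"); w=cloud(f); im=f["pixels"][:,:,::-1]
a=cv2.resize(im[175:280,95:285],None,fx=4,fy=4,interpolation=cv2.INTER_CUBIC); cv2.imwrite("pics/trays.png",a)
b=cv2.resize(im[145:315,280:470],None,fx=3.5,fy=3.5,interpolation=cv2.INTER_CUBIC); cv2.imwrite("pics/objs.png",b)
K=f["camera_matrix"];E=f["extrinsics"]
def ray(u,v,z):
    d=E[:3,:3]@np.array([(u-K[0,2])/K[0,0],(v-K[1,2])/K[1,1],1]); o=E[:3,3]; return o+d*(z-o[2])/d[2]
np.set_printoptions(suppress=True)
# bottle cap & tops
for n,lo,hi in (("bottle_c",165,180),("timer_c",60,72),("jar_c",44,58)):
    m=nets.outline_of(f,n)[0]["pixels"]; m=cv2.dilate(m.astype(np.uint8),np.ones((3,3)))>0
    p=w[m]; p=p[(p[:,2]>lo)&(p[:,2]<hi)]; print(n,len(p),p.mean(0).round(1),[np.round(q,1) for q in rect(p)])
# tweezers: silver pixels region
reg=w[222:285,365:395]; 
for n in ("tray3","tray2"):
  for o in nets.outline_of(f,n)[:2]:
    m=o["pixels"]; p=w[m]; 
    # outer outline by hull back-projected at z=15
    c=max(cv2.findContours(m.astype(np.uint8),0,1)[0],key=cv2.contourArea)[:,0]
    q=np.array([ray(u,v,15) for u,v in c]); print(n,o["position"],[np.round(x,1) for x in rect(q)],cv2.boxPoints(rect(q)).round(0).tolist())
```

```text
bottle_c 410 [594.2 -91.7 171. ] [array([594.9, -92.1]), array([48.9, 49.6]), np.float64(0.0)]
timer_c 235 [ 424.1 -100.    65. ] [array([ 424.3, -100.5]), array([20. , 68.1]), np.float64(12.6)]
jar_c 121 [ 421.9 -387.9   49.5] [array([ 421.6, -388.4]), array([27.1, 28.5]), np.float64(1.5)]
tray3 [144.2, 224.5] [array([490.4, 335.6]), array([198.2, 193.8]), np.float64(5.4)] [[383.0, 423.0], [401.0, 230.0], [598.0, 248.0], [580.0, 441.0]]
tray3 [230.4, 226.6] [array([487.3, 119.9]), array([174.5, 165.3]), np.float64(13.6)] [[383.0, 180.0], [422.0, 19.0], [592.0, 60.0], [553.0, 221.0]]
tray2 [144.2, 224.5] [array([490.4, 335.6]), array([198.2, 193.8]), np.float64(5.4)] [[383.0, 423.0], [401.0, 230.0], [598.0, 248.0], [580.0, 441.0]]
tray2 [230.4, 226.6] [array([487.3, 119.9]), array([174.5, 165.3]), np.float64(13.6)] [[383.0, 180.0], [422.0, 19.0], [592.0, 60.0], [553.0, 221.0]]
```

View pics/trays.png

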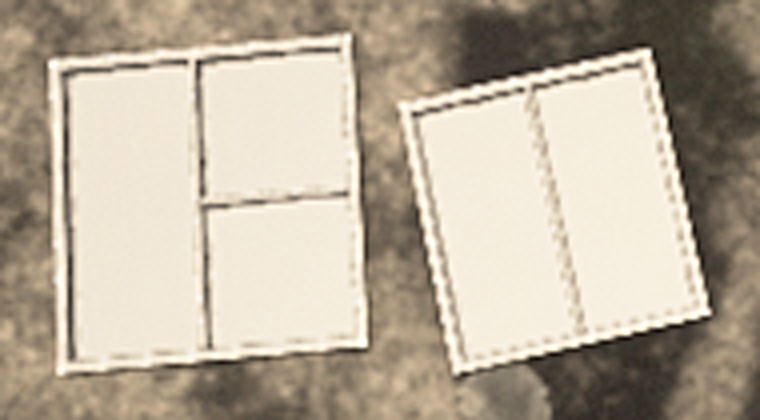

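View pics/objs.png

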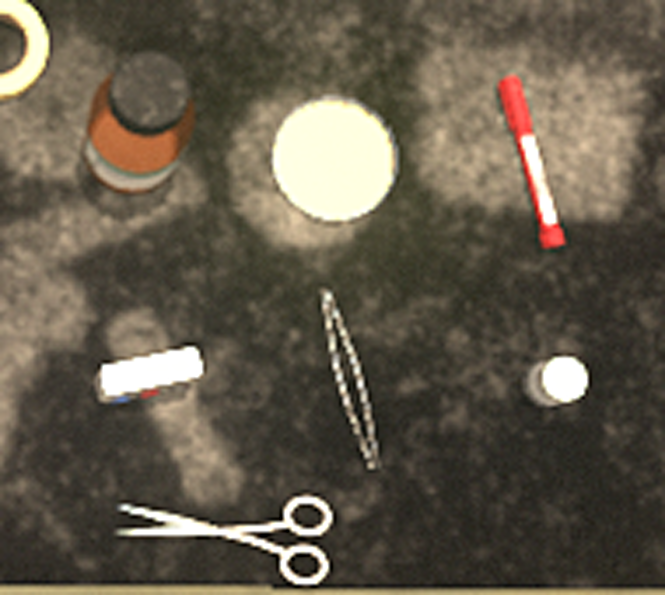

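```bash
cat >> h.py <<'E'
def ray(f,u,v,z):
    K=f["camera_matrix"];E=f["extrinsics"]
    d=E[:3,:3]@np.array([(u-K[0,2])/K[0,0],(v-K[1,2])/K[1,1],1]); o=E[:3,3]; return o+d*(z-o[2])/d[2]
E
python3 - <<'E'
from h import *
np.set_printoptions(suppress=True)
f=imaging.grab_frame("top"); w=cloud(f)
def s(u,v,k,u0,v0): return u0+(u+.5)/k-.5, v0+(v+.5)/k-.5
def fit(c,lx,ly):
    # order image TL,TR,BR,BL -> world (+x,+y),(+x,-y),(-x,-y),(-x,+y)
    P=np.array([ray(f,*s(u,v,4,95,175),15)[:2] for u,v in c]); L=np.array([[1,1],[1,-1],[-1,-1],[-1,1]])*[lx/2,ly/2]
    A=(P-P.mean(0)); ang=np.degrees(np.arctan2((L[:,0]*A[:,1]-L[:,1]*A[:,0]).sum(),(L*A).sum()))
    print(P.mean(0).round(1),ang.round(2),[round(np.linalg.norm(P[i]-P[(i+1)%4]),1) for i in range(4)])
fit([(50,60),(350,37),(367,348),(62,375)],192,184)
fit([(403,104),(650,50),(710,314),(457,374)],168,156)
for nm,a,b,z in (("marker",(511,80),(553,243),8),("tweez",(326,290),(374,468),4),("timer",(101,375),(202,358),66)):
    A,B=[ray(f,*s(*q,3.5,280,145),z)[:2] for q in (a,b)]; d=A-B
    print(nm,((A+B)/2).round(1),np.linalg.norm(d).round(1),np.degrees(np.arctan2(d[1],d[0])).round(1))
for nm,r in (("wash",(115,175,195,250)),("rack",(130,172,125,182)),("tape",(140,175,260,297)),("sciss",(285,313,310,380))):
    p=w[r[0]:r[1],r[2]:r[3]].reshape(-1,3); q=p[p[:,2]>10]; print(nm,q[:,2].max().round(0) if len(q) else 0,q.min(0).round(0),q.max(0).round(0))
f2=imaging.grab_frame("wrist")
save(f2,"w1.png")
E
```

```text
[490.3 336.5] 5.56 [np.float64(188.7), np.float64(197.3), np.float64(186.5), np.float64(198.6)]
[488. 120.] 13.38 [np.float64(159.2), np.float64(172.0), np.float64(159.7), np.float64(173.6)]
marker [ 586.5 -384.9] 124.7 11.6
tweez [ 426.5 -247.1] 131.2 13.6
timer [428.2 -99.5] 70.0 99.9
wash 189.0 [637.  87.  11.] [706. 195. 189.]
rack 33.0 [634. 264.  10.] [722. 392.  33.]
tape 26.0 [629. -28.  10.] [705.  46.  26.]
sciss 10.0 [ 319. -121.   10.] [ 319. -121.   10.]
```

```bash
cat >> h.py <<'E'
def plan(x,y,z,yaw=None,st=None):
    s=st or robot.get_state(); p=s["tool_pos"]; e=np.radians(s["ee_rot"])
    c=e[2]; 
    from scipy.spatial.transform import Rotation as R
    Rm=R.from_euler("xyz",e).as_matrix()
    d=np.array([x,y,z])-p; sh=Rm.T@d/500
    out=list(sh.round(4))
    rv=[0,0,0]
    if yaw is not None:
        Rt=R.from_euler("xyz",[180,0,yaw],degrees=True).as_matrix()
        rv=(R.from_matrix(Rm.T@Rt).as_rotvec(degrees=True)/60).round(3)
    print("at",p.round(1),s["ee_rot"].round(2),"j",s["joint_pos"].round(0),"gap",round(s["finger_gap"],1),"F",s["wrist_force"].round(1),"t",round(s["t"],2))
    print("shift",[float(a) for a in out],"rv",[float(a) for a in rv],"rows",max(np.linalg.norm(d)/50,np.linalg.norm(rv)*60/8.59).round(1))
E
python3 -c "
from h import *
plan(594.5,-92,230,0)"
```

```text
at [ 256.5 -570.   231.3] [180.     0.   -65.78] j [-72.  12.  92.  -0.  75.  -6.] gap 85.2 F [0.5 0.3 0.1] t 1.45
shift [-0.5944, -1.0088, 0.0026] rv [-0.0, 0.0, -1.096] rows 11.7
```

View pics/w1.png

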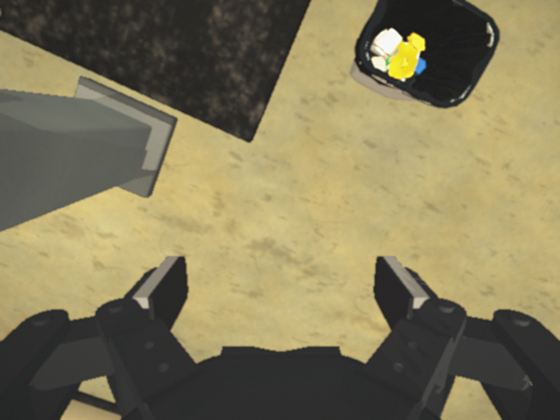

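Emit:
jog_arm(series=[[[-0.41,-0.69,-0.02,0,0,-0.75,85],[-0.41,-0.69,-0.02,0,0,-0.75,85],[-0.41,-0.69,-0.02,0,0,-0.75,85],[-0.41,-0.69,-0.02,0,0,-0.75,85],[-0.41,-0.69,-0.02,0,0,-0.75,85],[-0.41,-0.69,-0.02,0,0,-0.75,85],[-0.41,-0.69,-0.02,0,0,-0.75,85],[-0.41,-0.69,-0.02,0,0,-0.75,85]]], newtons=40)

```text
t: 2.25
tool_pos: [487.1, -240.9, 241.7]
ee_rot: [180.0, -0.1, -20.8]
wrist_force: [0.5, 0.1, -0.2]
finger_gap: 85.2
```

```bash
python3 -c "
from h import *
plan(594.5,-92,230,0)"
```

```text
at [ 487.1 -240.9  241.7] [ 1.7999e+02 -6.0000e-02 -2.0780e+01] j [-34.   2. 103.  -0.  75. -13.] gap 85.2 F [ 0.5  0.1 -0.2] t 2.25
shift [0.0951, -0.3547, 0.0234] rv [0.0, -0.001, -0.346] rows 3.7
```

Emit:
jog_arm(series=[[[0.095,-0.355,0.02,0,0,-0.346,85],[0.095,-0.355,0.02,0,0,-0.346,85],[0.095,-0.355,0.02,0,0,-0.346,85],[0.095,-0.355,0.02,0,0,-0.346,85],[0.095,-0.355,0.02,0,0,-0.346,85]]])

```text
t: 2.75
tool_pos: [595.3, -89.6, 230.9]
ee_rot: [-179.9, -0.0, 0.3]
wrist_force: [0.3, -1.0, -0.5]
finger_gap: 85.2
```

Run:
```python
from h import *
f=imaging.grab_frame("wrist"); save(f,"w2.png"); w=cloud(f)
q=w[(w[...,2]>160)&(w[...,2]<180)]
q=q[np.linalg.norm(q[:,:2]-[594,-92],axis=1)<45]
if len(q): print(len(q),q.mean(0).round(1),[np.round(a,1) for a in rect(q)])
plan(594.5,-92,142)
```

```text
4357 [597.3 -88.7 171.6] [array([597.5, -90.6]), array([51.5, 51.2]), np.float64(71.9)]
at [594.2 -91.7 231. ] [1.8e+02 3.0e-02 2.0e-01] j [-15.  10.  96.  -0.  75. -16.] gap 84.7 F [ 1.  -0.9 -0.1] t 2.8
shift [0.0007, 0.0006, 0.178] rv [0.0, 0.0, 0.0] rows 1.8
```

View pics/w2.png

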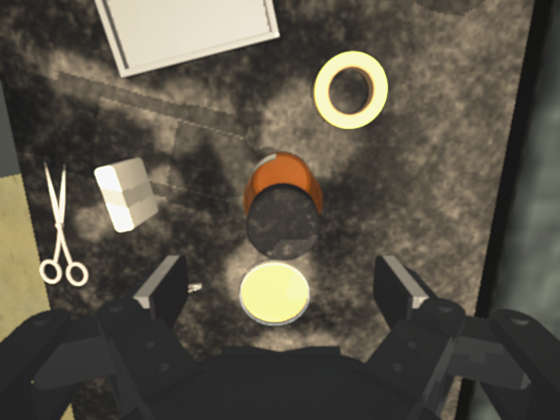

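Emit:
jog_arm(series=[[[0.003,-0.001,0.1,0,0,0,85],[0.003,-0.001,0.16,0,0,0,85],[0.003,-0.001,0.178,0,0,0,85],[0.003,-0.001,0.178,0,0,0,85],[0.003,-0.001,0.178,0,0,0,40],[0.003,-0.001,0.178,0,0,0,40],[0.003,-0.001,0.178,0,0,0,40],[0.003,-0.001,0.178,0,0,0,40]]], newtons=60)

```text
t: 3.6
tool_pos: [597.2, -93.8, 145.4]
ee_rot: [179.9, -0.3, -0.0]
wrist_force: [-0.0, -1.0, 6.6]
finger_gap: 50.8
```

Run:
```python
from h import *
f=imaging.grab_frame("wrist"); save(f,"w3.png")
plan(596,-91,200)
```

```text
at [597.2 -93.8 145.4] [ 1.7989e+02 -3.1000e-01 -1.0000e-02] j [-16.  15.  99.  -0.  66. -16.] gap 50.3 F [ 1.  -1.2  6.7] t 3.65
shift [-0.0019, -0.0054, -0.1092] rv [0.0, 0.0, 0.0] rows 1.1
```

View pics/w3.png

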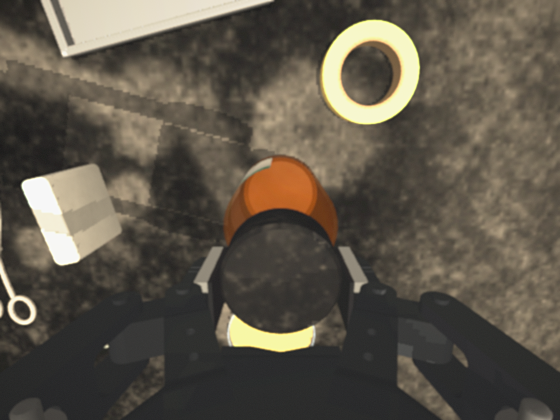

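Emit:
jog_arm(series=[[[0,0,-0.03,0,0,0,40],[0,0,-0.1,0,0,0,40],[0,0,-0.16,0,0,0,40],[-0.05,-0.04,-0.16,0,0,0,40],[-0.1,-0.1,-0.16,0,0,0,40],[-0.15,-0.17,-0.16,0,0,0,40],[-0.19,-0.25,-0.16,0,0,0,40],[-0.19,-0.32,-0.16,0,0,0,40]]])

```text
t: 4.45
tool_pos: [495.6, 68.6, 220.9]
ee_rot: [-180.0, 0.3, -0.0]
wrist_force: [1.1, -1.0, -3.7]
finger_gap: 50.1
```

Run:
```python
from h import *
plan(541,299,220,0)
```

```text
at [495.6  68.6 220.9] [-1.7998e+02  3.4000e-01 -3.0000e-02] j [ -0.  -2. 109.   0.  73.  -0.] gap 50.1 F [ 1.1 -1.  -3.7] t 4.45
shift [0.0906, -0.4609, 0.0015] rv [-0.0, 0.006, -0.0] rows 4.7
```

Emit:
jog_arm(series=[[[0.02,-0.09,0,0,0,0,40],[0.035,-0.17,0,0,0,0,40],[0.05,-0.25,0,0,0,0,40],[0.065,-0.32,0,0,0,0,40],[0.08,-0.39,0,0,0,0,40],[0.09,-0.44,0,0,0,0,40],[0.09,-0.458,0,0,0,0,40],[0.09,-0.458,0,0,0,0,40]]])

```text
t: 5.25
tool_pos: [543.9, 296.6, 221.4]
ee_rot: [179.9, 0.1, 0.1]
wrist_force: [-0.7, -0.0, -4.5]
finger_gap: 50.3
```

Run:
```python
from h import *
f=imaging.grab_frame("wrist"); save(f,"w4.png")
f=imaging.grab_frame("top"); w=cloud(f); cv2.imwrite("pics/t4.png",cv2.resize(f["pixels"][120:280,80:300,::-1],None,fx=3.5,fy=3.5))
plan(541,297.5,148.5,0)
```

```text
at [544.3 294.8 221.6] [ 1.7989e+02  1.1000e-01 -1.0000e-02] j [22. 12. 94. -0. 74. 22.] gap 50.1 F [ 1.1 -1.4 -4.3] t 5.35
shift [-0.0063, -0.0056, 0.1462] rv [0.002, 0.002, -0.0] rows 1.5
```

View pics/w4.png

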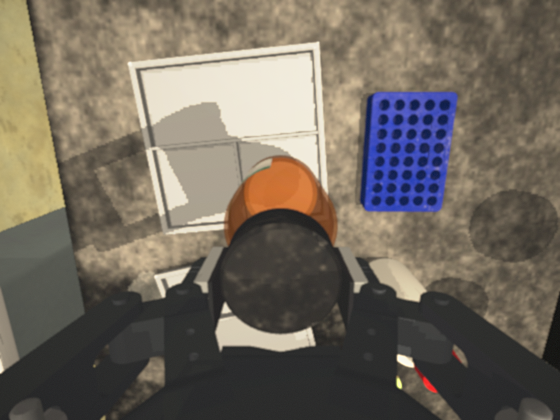

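View pics/t4.png

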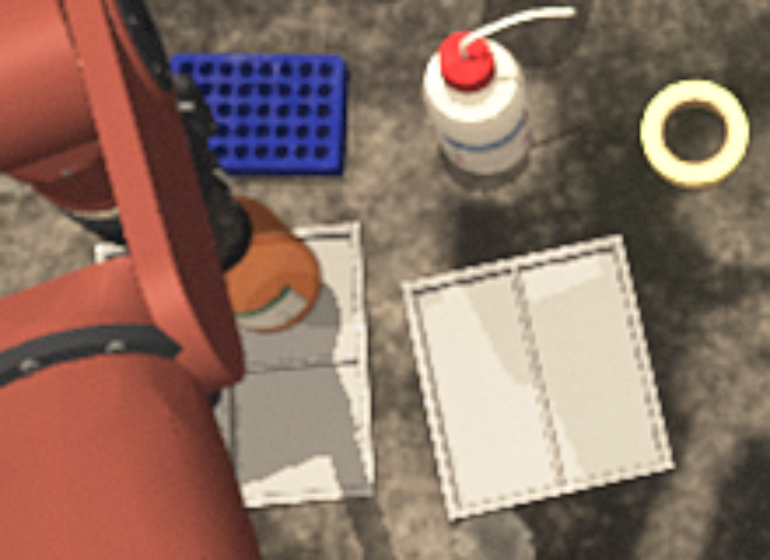

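Emit:
jog_arm(series=[[[-0.006,-0.005,0.05,0,0,0,40],[-0.006,-0.005,0.09,0,0,0,40],[-0.006,-0.005,0.1,0,0,0,40],[-0.006,-0.005,0.1,0,0,0,40],[-0.006,-0.005,0.1,0,0,0,40]]])

```text
t: 5.85
tool_pos: [542.9, 298.0, 173.4]
ee_rot: [-180.0, -0.1, -0.1]
wrist_force: [0.9, -0.1, -3.6]
finger_gap: 50.1
```

Run:
```python
from h import *
for c in("scene","wrist"):
    f=imaging.grab_frame(c); cv2.imwrite(f"pics/{c}5.png",f["pixels"][:,:,::-1] if c=="wrist" else cv2.resize(f["pixels"][180:380,120:340,::-1],None,fx=3,fy=3)); 
    plan(541,297.5,148.5,0)
```

```text
at [543.3 298.4 174. ] [-1.7994e+02 -1.5000e-01 -6.0000e-02] j [22. 15. 96. -0. 69. 22.] gap 50.3 F [-0.3 -0.4 -4.5] t 5.9
shift [-0.0048, 0.0018, 0.051] rv [-0.001, -0.003, -0.001] rows 0.5
at [543.4 298.6 174.1] [-1.7994e+02 -1.7000e-01 -4.0000e-02] j [22. 15. 96. -0. 69. 22.] gap 50.2 F [-0.2  0.6 -3.5] t 5.95
shift [-0.0049, 0.0022, 0.0513] rv [-0.001, -0.003, -0.001] rows 0.5
```

View pics/scene5.png

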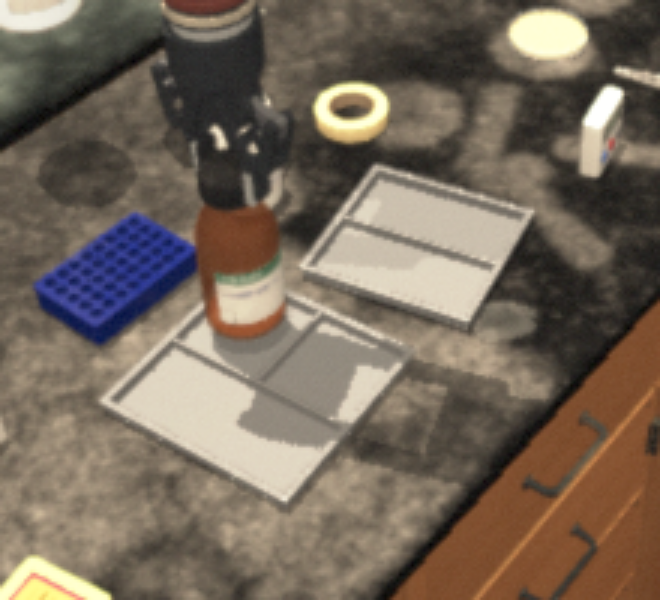

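Emit:
jog_arm(series=[[[-0.004,0.001,0.025,0,0,0,40],[-0.004,0.001,0.04,0,0,0,40],[-0.004,0.001,0.047,0,0,0,40],[-0.004,0.001,0.05,0,0,0,40],[-0.004,0.001,0.051,0,0,0,40],[-0.004,0.001,0.051,0,0,0,40]]])

```text
t: 6.55
tool_pos: [539.3, 298.4, 148.5]
ee_rot: [-180.0, 0.1, -0.0]
wrist_force: [-3.9, -0.0, 5.9]
finger_gap: 50.3
```

Run:
```python
from h import *
for c in("scene",):
    f=imaging.grab_frame(c); cv2.imwrite(f"pics/{c}6.png",cv2.resize(f["pixels"][180:380,120:340,::-1],None,fx=3,fy=3)); 
    plan(541,297.5,148.5,0)
```

```text
at [539.3 298.4 148.5] [-1.8e+02  1.4e-01 -0.0e+00] j [22. 16. 97.  0. 67. 22.] gap 50.4 F [-4.8 -1.3  6.2] t 6.6
shift [0.0034, 0.0018, -0.0001] rv [-0.0, 0.002, -0.0] rows 0.0
```

View pics/scene6.png

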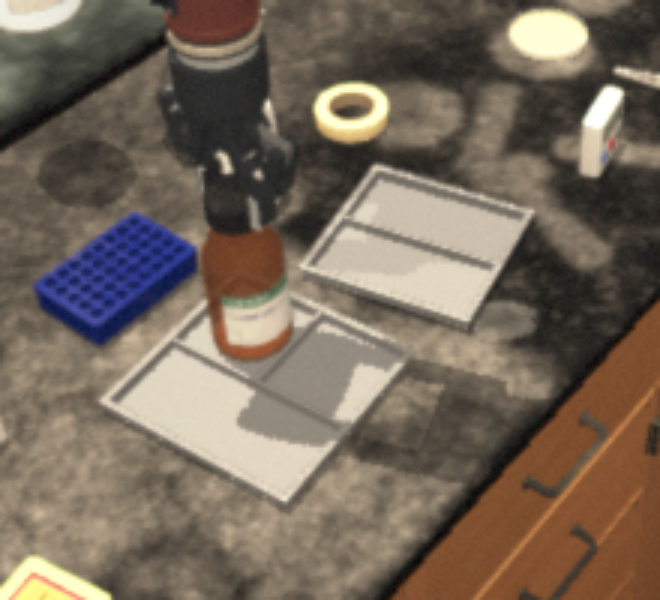

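Emit:
jog_arm(series=[[[0,0,0,0,0,0,85],[0,0,0,0,0,0,85],[0,0,0,0,0,0,85],[0,0,0,0,0,0,85],[0,0,-0.06,0,0,0,85],[0,0,-0.14,0,0,0,85],[0,0,-0.18,0,0,0,85],[0,0,-0.18,0,0,0,85]]])

```text
t: 7.4
tool_pos: [543.0, 299.1, 241.9]
ee_rot: [-179.8, -0.5, -0.0]
wrist_force: [-0.2, -0.2, -0.4]
finger_gap: 85.1
```

Run:
```python
from h import *
for c in("scene",):
    f=imaging.grab_frame(c); cv2.imwrite(f"pics/{c}7.png",cv2.resize(f["pixels"][180:380,120:340,::-1],None,fx=3,fy=3)); 
    w=cloud(f)
plan(424,-100,220,10.5)
```

```text
at [541.5 298.5 239.1] [-1.7989e+02 -2.6000e-01 -2.0000e-02] j [22. 11. 93.  0. 75. 22.] gap 85.2 F [ 0.2 -0.7  0.2] t 7.45
shift [-0.235, 0.7972, 0.0356] rv [-0.001, -0.004, -0.175] rows 8.3
```

View pics/scene7.png

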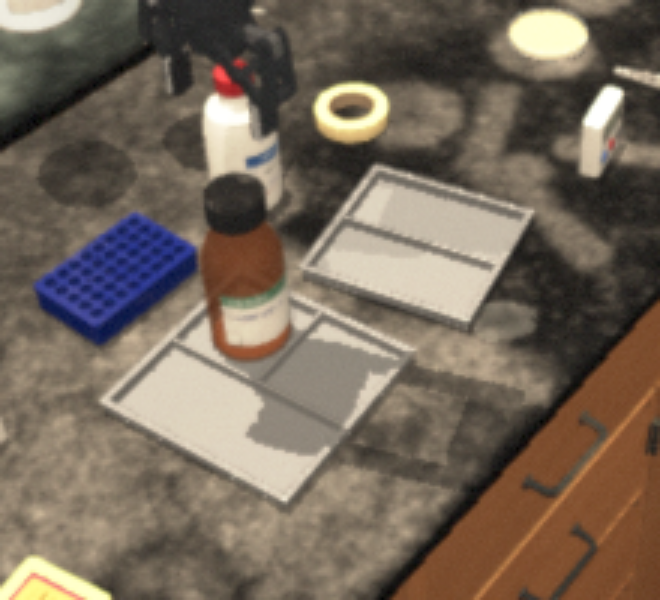

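Emit:
jog_arm(series=[[[-0.03,0.1,0.0,0,0,-0.04,85],[-0.06,0.2,0.0,0,0,-0.08,85],[-0.09,0.3,0.02,0,0,-0.12,85],[-0.12,0.4,0.05,0,0,-0.175,85],[-0.15,0.5,0.06,0,0,-0.175,85],[-0.18,0.6,0.07,0,0,-0.175,85],[-0.21,0.7,0.08,0,0,-0.175,85],[-0.235,0.78,0.08,0,0,-0.175,85]]])

```text
t: 8.25
tool_pos: [423.1, -82.7, 194.4]
ee_rot: [-179.9, 0.2, 10.5]
wrist_force: [0.5, -0.0, -0.5]
finger_gap: 84.9
```

Emit:
jog_arm(series=[[[0,0.01,0,0,0,0,60],[0,0.01,0,0,0,0,60],[0,0.01,0,0,0,0,60]]])

```text
t: 8.55
tool_pos: [426.3, -85.6, 196.1]
ee_rot: [-179.9, 0.1, 10.5]
wrist_force: [0.6, 0.3, -0.5]
finger_gap: 59.9
```

Run:
```python
from h import *
f=imaging.grab_frame("wrist"); save(f,"w8.png"); w=cloud(f)
q=w[(w[...,2]>60)&(w[...,2]<72)]; q=q[np.linalg.norm(q[:,:2]-[424,-100],axis=1)<50]
if len(q): print(len(q),q.mean(0).round(1),[np.round(a,1) for a in rect(q)])
plan(424,-100,150,10.5)
```

```text
1555 [426.6 -97.2  65.6] [array([426.9, -98.7]), array([20. , 67.8]), np.float64(12.2)]
at [426.5 -85.2 196.3] [-1.7992e+02  6.0000e-02  1.0570e+01] j [-21. -10. 119.   0.  71. -31.] gap 59.4 F [-0.3  0.4 -0.1] t 8.6
shift [-0.0103, 0.0282, 0.0927] rv [-0.001, 0.001, 0.001] rows 1.0
```

View pics/w8.png

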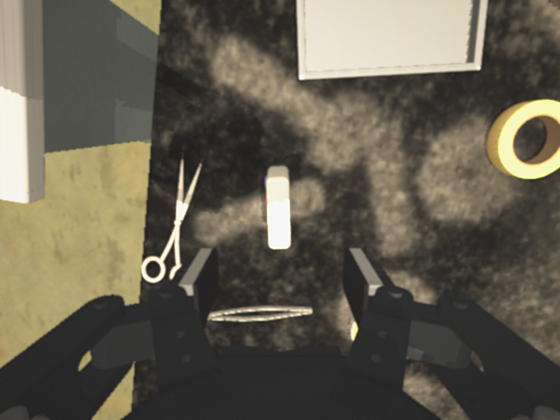

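Emit:
jog_arm(series=[[[-0.007,0.028,0.08,0,0,-0.017,60],[-0.007,0.028,0.16,0,0,-0.017,60],[-0.007,0.028,0.24,0,0,-0.017,60],[-0.007,0.028,0.3,0,0,-0.017,60],[-0.007,0.028,0.33,0,0,-0.017,60],[-0.007,0.028,0.338,0,0,-0.017,60],[-0.007,0.028,0.338,0,0,-0.017,60]]])

```text
t: 9.3
tool_pos: [425.7, -99.6, 27.6]
ee_rot: [-179.9, 0.1, 11.6]
wrist_force: [0.2, -0.4, 0.3]
finger_gap: 60.4
```

Emit:
jog_arm(series=[[[0,0,0,0,0,0,10],[0,0,0,0,0,0,10],[0,0,0,0,0,0,10],[0,0,0,0,0,0,10],[0,0,0,0,0,0,10],[0,0,0,0,0,0,10]]], newtons=40)

```text
t: 9.9
tool_pos: [427.1, -101.5, 29.5]
ee_rot: [179.9, -0.1, 11.5]
wrist_force: [-0.5, 1.0, 6.8]
finger_gap: 21.6
```

Run:
```python
from h import *
f=imaging.grab_frame("wrist"); save(f,"w9.png"); 
plan(447.5,290,120,5.5)
```

```text
at [ 427.1 -101.5   29.5] [ 1.7993e+02 -1.4000e-01  1.1490e+01] j [-23.   7. 124.   0.  49. -34.] gap 21.8 F [0.5 2.1 6.7] t 9.95
shift [0.1963, -0.7589, -0.1815] rv [0.001, -0.002, 0.1] rows 8.0
```

View pics/w9.png

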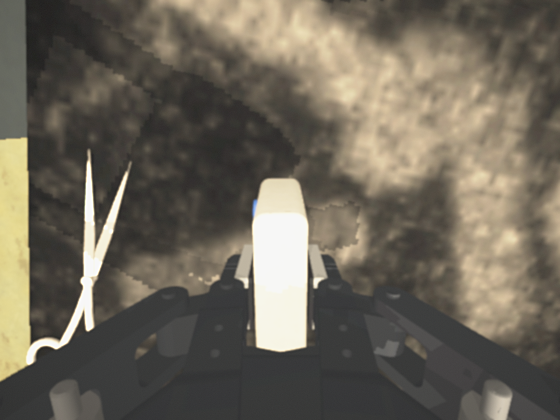

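Emit:
jog_arm(series=[[[0,0,-0.05,0,0,0,10],[0,0,-0.12,0,0,0,10],[0,-0.04,-0.2,0,0,0.05,10],[0.04,-0.13,-0.2,0,0,0.1,10],[0.07,-0.23,-0.2,0,0,0.1,10],[0.09,-0.33,-0.2,0,0,0.1,10],[0.11,-0.42,-0.2,0,0,0.1,10],[0.13,-0.52,-0.2,0,0,0.1,10]]])

```text
t: 10.75
tool_pos: [437.0, 167.4, 128.0]
ee_rot: [180.0, -0.0, 5.5]
wrist_force: [1.3, 0.7, -1.5]
finger_gap: 21.8
```

Run:
```python
from h import *
plan(447.5,291.5,100,5.5)
```

```text
at [437.  167.4 128. ] [ 1.7999e+02 -2.0000e-02  5.4800e+00] j [ 12.  -0. 118.  -0.  62.   7.] gap 21.8 F [ 1.3  0.7 -1.5] t 10.75
shift [0.0446, -0.245, 0.056] rv [0.0, -0.0, -0.0] rows 2.6
```

Emit:
jog_arm(series=[[[0.02,-0.09,0.0,0,0,0,10],[0.035,-0.16,0.03,0,0,0,10],[0.043,-0.22,0.056,0,0,0,10],[0.043,-0.24,0.1,0,0,0,10],[0.043,-0.24,0.13,0,0,0,10],[0.043,-0.24,0.13,0,0,0,10],[0.043,-0.24,0.13,0,0,0,10]]])

```text
t: 11.45
tool_pos: [447.0, 286.1, 62.6]
ee_rot: [180.0, 0.1, 5.4]
wrist_force: [0.1, 0.1, -1.6]
finger_gap: 21.4
```

Run:
```python
from h import *
for c in("scene",):
    f=imaging.grab_frame(c); cv2.imwrite(f"pics/{c}8.png",cv2.resize(f["pixels"][180:380,120:340,::-1],None,fx=3,fy=3)); 
f=imaging.grab_frame("wrist"); save(f,"w10.png"); 
plan(447.5,289,32.5,5.5)
```

```text
at [448.3 286.7  64. ] [-1.7998e+02 -9.0000e-02  5.4300e+00] j [ 25.  13. 112.  -0.  55.  20.] gap 21.4 F [-0.7 -0.2 -0.9] t 11.55
shift [-0.0013, -0.0048, 0.0631] rv [-0.0, -0.001, -0.001] rows 0.6
```

View pics/scene8.png

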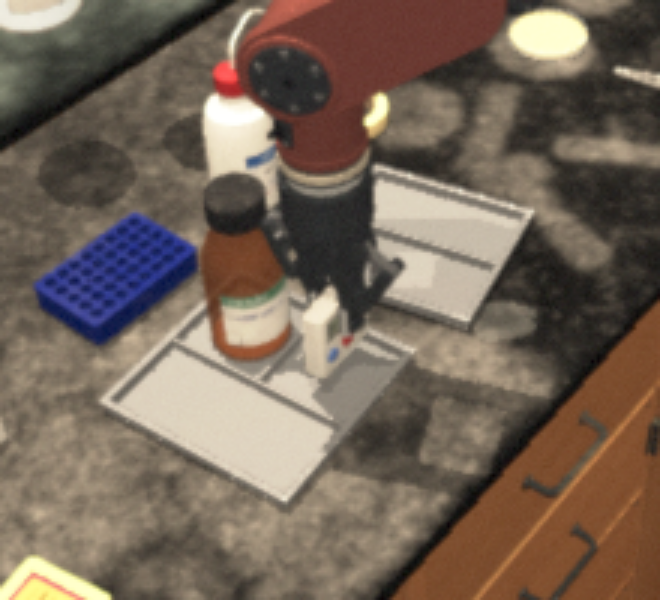

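View pics/w10.png

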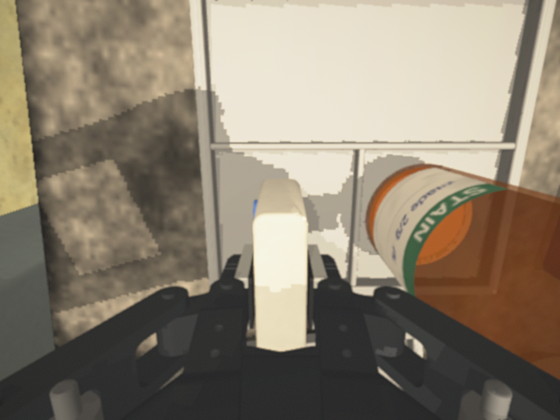

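Emit:
jog_arm(series=[[[-0.006,-0.003,0.03,0,0,0,10],[-0.006,-0.003,0.05,0,0,0,10],[-0.006,-0.003,0.058,0,0,0,10],[-0.006,-0.003,0.062,0,0,0,10],[-0.006,-0.003,0.063,0,0,0,10]]])

```text
t: 12.05
tool_pos: [444.5, 288.2, 32.5]
ee_rot: [180.0, 0.0, 5.5]
wrist_force: [-3.2, -2.2, 7.2]
finger_gap: 21.6
```

Run:
```python
from h import *
plan(447.5,290,32.5,5.5)
f=imaging.grab_frame("scene"); cv2.imwrite(f"pics/s9.png",cv2.resize(f["pixels"][180:380,120:340,::-1],None,fx=3,fy=3));
```

```text
at [444.5 288.2  32.5] [1.7997e+02 4.0000e-02 5.5000e+00] j [ 25.  16. 112.  -0.  52.  20.] gap 21.6 F [-3.2 -2.2  7.2] t 12.05
shift [0.0062, -0.0031, -0.0] rv [0.001, 0.001, -0.0] rows 0.1
```

View pics/s9.png

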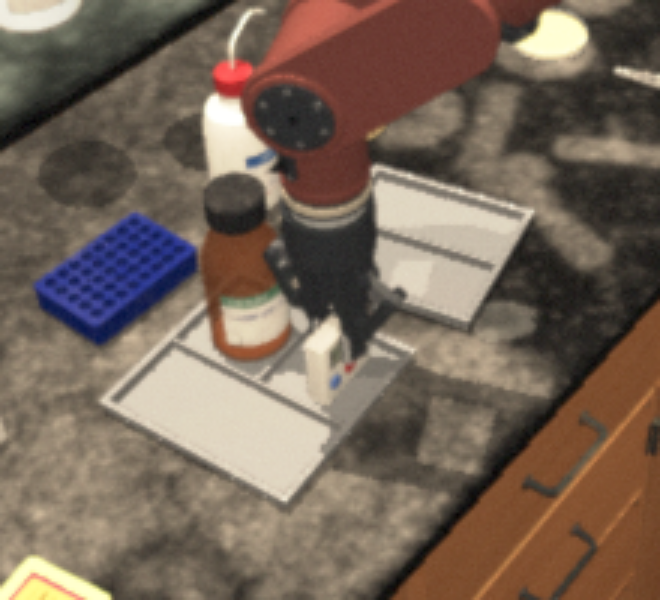

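Timer rests on the floor of the near compartment (foot at about 320,400 in the crop). I'll open a little and rise.

Emit:
jog_arm(series=[[[0,0,0,0,0,0,32],[0,0,0,0,0,0,32],[0,0,0,0,0,0,32],[0,0,-0.03,0,0,0,32],[0,0,-0.1,0,0,0,32],[0,0,-0.18,0,0,0,32],[0,0,-0.26,0,0,0,32],[0,0,-0.33,0,0,0,32]]])

```text
t: 12.9
tool_pos: [444.8, 288.8, 200.1]
ee_rot: [-179.9, -0.2, 5.5]
wrist_force: [0.3, 0.4, 0.3]
finger_gap: 31.9
```

Run:
```python
from h import *
plan(586.5,-385,150,-78)
f=imaging.grab_frame("scene"); cv2.imwrite(f"pics/s10.png",cv2.resize(f["pixels"][180:380,120:340,::-1],None,fx=3,fy=3));
```

```text
at [444.8 288.8 200.1] [-1.7994e+02 -1.6000e-01  5.5100e+00] j [ 25.   2. 107.   0.  70.  20.] gap 31.9 F [0.3 0.4 0.3] t 12.9
shift [0.1524, 1.3686, 0.0992] rv [-0.003, -0.001, 1.392] rows 13.8
```

View pics/s10.png

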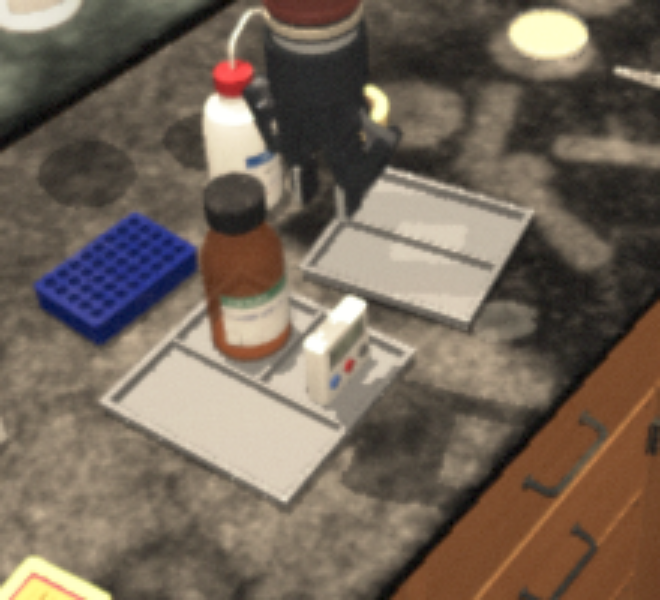

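Emit:
jog_arm(series=[[[0.01,0.1,0,0,0,0.12,40],[0.02,0.2,0,0,0,0.24,40],[0.04,0.3,0,0,0,0.36,40],[0.05,0.4,0.02,0,0,0.48,40],[0.06,0.5,0.04,0,0,0.6,40],[0.07,0.6,0.06,0,0,0.72,40],[0.08,0.7,0.08,0,0,0.84,40],[0.09,0.8,0.09,0,0,0.96,40]]])

```text
t: 13.75
tool_pos: [526.0, -100.5, 152.5]
ee_rot: [-180.0, -0.0, -52.4]
wrist_force: [0.6, 0.2, -0.7]
finger_gap: 40.0
```

Run:
```python
from h import *
plan(586.5,-385,150,-78)
```

```text
at [ 526.  -100.5  152.5] [-1.7998e+02 -1.0000e-02 -5.2400e+01] j [-18.   6. 108.   0.  65.  34.] gap 40.0 F [ 0.6  0.2 -0.7] t 13.75
shift [0.5246, 0.2513, 0.005] rv [-0.0, -0.0, 0.427] rows 5.8
```

Emit:
jog_arm(series=[[[0.09,0.04,0,0,0,0.12,40],[0.18,0.08,0,0,0,0.24,40],[0.27,0.13,0,0,0,0.36,40],[0.36,0.17,0,0,0,0.427,40],[0.45,0.21,0,0,0,0.427,40],[0.525,0.251,0,0,0,0.427,40],[0.525,0.251,0,0,0,0.427,40],[0.525,0.251,0,0,0,0.427,40]]])

```text
t: 14.55
tool_pos: [588.2, -383.8, 152.6]
ee_rot: [-180.0, 0.0, -77.8]
wrist_force: [-0.2, 1.1, 0.2]
finger_gap: 39.8
```

Run:
```python
from h import *
f=imaging.grab_frame("wrist"); save(f,"w11.png"); w=cloud(f)
for o in nets.outline_of(f,"marker_c")[:2]:
    q=w[o["pixels"]]; q=q[q[:,2]>1]; print(o["score"],o["position"],len(q),np.median(q,0).round(1),[np.round(a,1) for a in rect(q)])
f=imaging.grab_frame("wrist")
plan(586.5,-385,150,-78)
```

```text
0.71 [278.3, 187.1] 1945 [ 598.4 -382.1   12.7] [array([ 587.3, -383.9]), array([127.8,  16.5]), np.float64(12.0)]
at [ 588.3 -381.3  152.4] [ 1.7999e+02  5.0000e-02 -7.7640e+01] j [-39.  25.  85.   0.  70.  39.] gap 40.2 F [-0.2  0.3  0.5] t 14.7
shift [0.0065, 0.0051, 0.0049] rv [0.0, 0.001, 0.006] rows 0.1
```

View pics/w11.png

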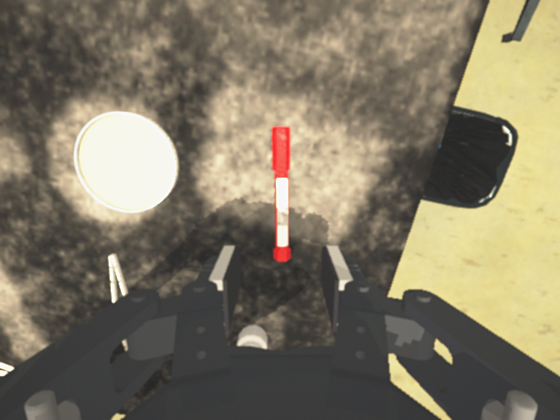

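Emit:
jog_arm(series=[[[0.006,0.004,0.08,0,0,0.006,40],[0.006,0.004,0.16,0,0,0.006,40],[0.006,0.004,0.23,0,0,0.006,40],[0.006,0.004,0.27,0,0,0.006,40],[0.006,0.004,0.29,0,0,0.006,40],[0.006,0.004,0.298,0,0,0.006,40],[0.006,0.004,0.298,0,0,0.006,40]]])

```text
t: 15.4
tool_pos: [588.0, -386.6, 4.6]
ee_rot: [-179.9, -0.1, -78.1]
wrist_force: [-1.0, -0.4, 0.4]
finger_gap: 40.0
```

Run:
```python
from h import *
f=imaging.grab_frame("wrist"); save(f,"w12.png")
plan(587,-384.5,3.5,-78)
```

```text
at [ 588.4 -387.1    5.4] [-1.7988e+02 -1.4000e-01 -7.8060e+01] j [-39.  36.  87.   0.  57.  39.] gap 39.8 F [ 0.   0.2 -0.5] t 15.45
shift [-0.0057, 0.0018, 0.0037] rv [-0.002, -0.002, -0.001] rows 0.1
```

View pics/w12.png

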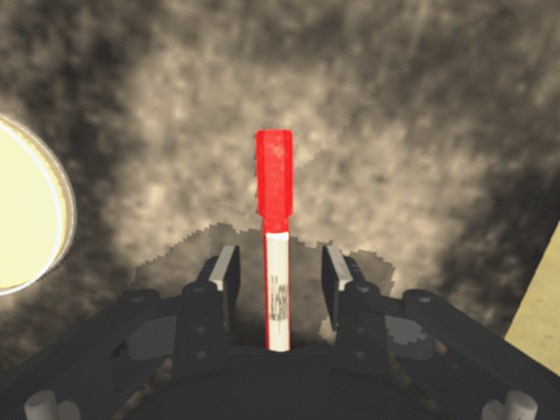

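Emit:
jog_arm(series=[[[-0.005,0.002,0.004,0,0,0,40],[-0.005,0.002,0.004,0,0,0,4],[-0.005,0.002,0.004,0,0,0,4],[-0.005,0.002,0.004,0,0,0,4],[-0.005,0.002,0.004,0,0,0,4],[-0.005,0.002,0.004,0,0,0,4],[-0.005,0.002,0.004,0,0,0,4],[-0.005,0.002,0.004,0,0,0,4]]])

```text
t: 16.25
tool_pos: [586.1, -384.5, 2.4]
ee_rot: [-180.0, -0.1, -78.1]
wrist_force: [-1.0, 1.9, 5.9]
finger_gap: 10.5
```

Run:
```python
from h import *
f=imaging.grab_frame("wrist"); save(f,"w13.png")
plan(487,300,140,-85)
```

```text
at [ 586.1 -384.5    2.4] [-1.7995e+02 -6.0000e-02 -7.8080e+01] j [-39.  36.  88.  -0.  57.  39.] gap 10.7 F [-1.1  0.2  5.2] t 16.3
shift [-1.3801, -0.0891, -0.2766] rv [-0.001, -0.001, 0.115] rows 14.1
```

View pics/w13.png

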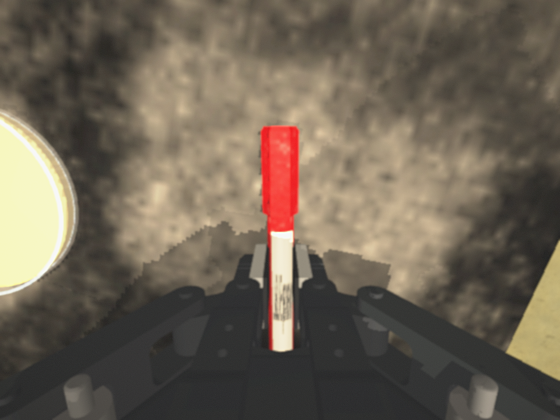

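Emit:
jog_arm(series=[[[0,0,-0.05,0,0,0,4],[0,0,-0.13,0,0,0,4],[-0.02,0,-0.22,0,0,0,4],[-0.08,0,-0.29,0,0,0.03,4],[-0.15,0,-0.36,0,0,0.06,4],[-0.22,0,-0.42,0,0,0.09,4],[-0.31,0,-0.46,0,0,0.1,4],[-0.41,0,-0.48,0,0,0.115,4]]])

```text
t: 17.1
tool_pos: [544.0, -183.9, 243.5]
ee_rot: [-179.8, -0.1, -85.1]
wrist_force: [0.1, 0.3, 0.4]
finger_gap: 10.6
```

Run:
```python
from h import *
plan(460,200,245,-84.5)
```

```text
at [ 544.  -183.9  243.5] [-1.7979e+02 -1.2000e-01 -8.5090e+01] j [-26.   6.  99.   0.  75.  59.] gap 10.6 F [0.1 0.3 0.4] t 17.1
shift [-0.7794, 0.1017, -0.005] rv [-0.004, -0.002, -0.01] rows 7.9
```

Emit:
jog_arm(series=[[[-0.1,0.013,0,0,0,0,4],[-0.2,0.026,0,0,0,0,4],[-0.3,0.04,0,0,0,0,4],[-0.4,0.055,0,0,0,0,4],[-0.5,0.07,0,0,0,0,4],[-0.6,0.08,0,0,0,0,4],[-0.7,0.09,0,0,0,0,4],[-0.78,0.1,0,0,0,0,4]]])

```text
t: 17.9
tool_pos: [458.2, 201.9, 240.5]
ee_rot: [180.0, 0.0, -84.9]
wrist_force: [0.6, -0.4, -0.7]
finger_gap: 10.8
```

Run:
```python
from h import *
plan(485.2,389.3,245,-84.5)
```

```text
at [458.2 201.9 240.5] [ 1.7997e+02  1.0000e-02 -8.4940e+01] j [ 16.  -3. 108.   0.  75. 101.] gap 10.8 F [ 0.6 -0.4 -0.7] t 17.9
shift [-0.3686, -0.0869, -0.0089] rv [0.0, 0.0, -0.007] rows 3.8
```

Emit:
jog_arm(series=[[[-0.1,-0.02,0,0,0,-0.007,4],[-0.2,-0.045,0,0,0,-0.007,4],[-0.28,-0.07,0,0,0,-0.007,4],[-0.35,-0.087,0.02,0,0,-0.007,4],[-0.369,-0.087,0.08,0,0,-0.007,4],[-0.369,-0.087,0.16,0,0,-0.007,4],[-0.369,-0.087,0.24,0,0,-0.007,4],[-0.369,-0.087,0.3,0,0,-0.007,4]]])

```text
t: 18.7
tool_pos: [484.6, 386.4, 87.2]
ee_rot: [179.8, -0.1, -84.5]
wrist_force: [-0.4, 0.1, -0.5]
finger_gap: 10.7
```

Emit:
jog_arm(series=[[[0,0,0.05,0,0,0,4],[0,0,0.06,0,0,0,4],[0,0,0.06,0,0,0,4],[0,0,0.06,0,0,0,4]]])

```text
t: 19.1
tool_pos: [487.7, 387.9, 62.5]
ee_rot: [-179.9, 0.1, -84.6]
wrist_force: [0.3, 0.1, 0.1]
finger_gap: 10.6
```

Run:
```python
from h import *
plan(485.2,389.3,6,-84.5)
f=imaging.grab_frame("wrist"); save(f,"w14.png")
f=imaging.grab_frame("scene"); cv2.imwrite(f"pics/s14.png",cv2.resize(f["pixels"][180:380,120:340,::-1],None,fx=3,fy=3)); 
plan(485.2,389.3,6,-84.5)
```

```text
at [487.7 387.9  62.5] [-1.7988e+02  6.0000e-02 -8.4560e+01] j [ 32.  23.  99.   0.  58. 117.] gap 10.6 F [0.3 0.1 0.1] t 19.1
shift [-0.0031, 0.0049, 0.113] rv [-0.002, 0.001, -0.001] rows 1.1
at [488.2 388.3  63.5] [-1.7979e+02  1.1000e-01 -8.4560e+01] j [ 32.  23.  99.   0.  58. 117.] gap 10.6 F [ 0.1  0.6 -0.7] t 19.2
shift [-0.0024, 0.0062, 0.1149] rv [-0.003, 0.002, -0.001] rows 1.2
```

View pics/s14.png

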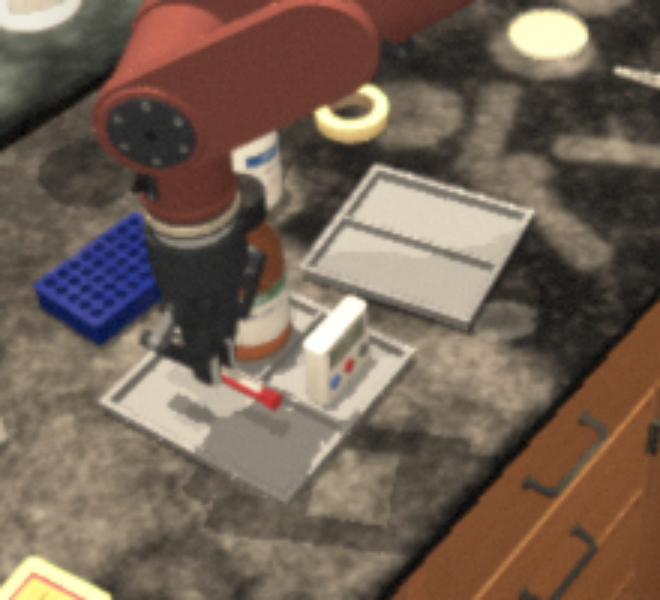

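View pics/w14.png

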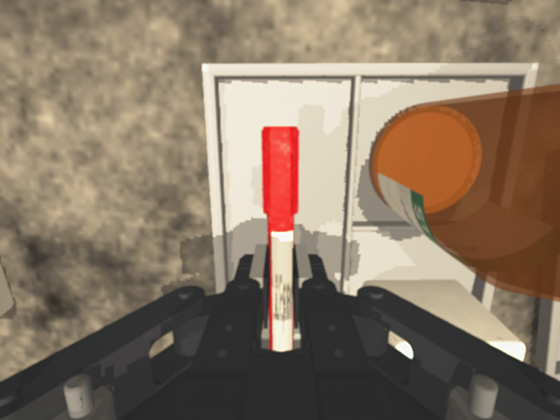

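Run:
```python
from h import *
f=imaging.grab_frame("scene"); w=cloud(f); px=f["pixels"].astype(int)
c,s=np.cos(np.radians(5.5)),np.sin(np.radians(5.5))
p=w.reshape(-1,3); col=px.reshape(-1,3); d=p[:,:2]-[490.3,336.5]
t=np.stack([c*d[:,0]+s*d[:,1],-s*d[:,0]+c*d[:,1]],1)
dark=(col.max(1)<75)
for z0 in range(60,260,20):
    m=(p[:,2]>z0)&(p[:,2]<=z0+20)&dark&(abs(t[:,0])<70)&(t[:,1]>-100)&(t[:,1]<150)
    if m.sum()>3: print(z0,m.sum(),"x",np.percentile(t[m,0],[2,98]).round(0),"y",np.percentile(t[m,1],[2,98]).round(0))
plan(484.7,394.3,6,-84.5)
```

```text
60 12 x [-10.   5.] y [44. 69.]
80 40 x [-9.  3.] y [43. 72.]
100 101 x [-14.  10.] y [22. 85.]
120 161 x [-17.  10.] y [ 4. 97.]
140 186 x [-18.  21.] y [-43. 112.]
160 186 x [-20.  42.] y [-56.  92.]
180 107 x [-37.   8.] y [42. 90.]
200 212 x [-38.  18.] y [36. 89.]
220 270 x [-38.  18.] y [28. 89.]
240 4 x [-33.  14.] y [38. 86.]
at [488.1 388.2  63.4] [-1.798e+02  1.000e-01 -8.456e+01] j [ 32.  23.  99.   0.  58. 117.] gap 10.5 F [ 0.5  0.3 -0.7] t 19.25
shift [-0.0126, 0.006, 0.1147] rv [-0.003, 0.002, -0.001] rows 1.2
```

Emit:
jog_arm(series=[[[-0.01,0.006,0.04,0,0,0,4],[-0.011,0.006,0.07,0,0,0,4],[-0.011,0.006,0.09,0,0,0,4],[-0.011,0.006,0.105,0,0,0,4],[-0.011,0.006,0.113,0,0,0,4],[-0.011,0.006,0.115,0,0,0,4],[-0.011,0.006,0.115,0,0,0,4]]])

```text
t: 19.95
tool_pos: [483.2, 392.7, 5.3]
ee_rot: [180.0, -0.0, -84.6]
wrist_force: [-2.8, -1.3, 6.7]
finger_gap: 10.3
```

Run:
```python
from h import *
f=imaging.grab_frame("wrist"); save(f,"w15.png")
plan(485.2,389.3,6,-84.5)
```

```text
at [483.3 392.7   5.3] [179.97  -0.   -84.56] j [ 33.  28.  99.   0.  53. 117.] gap 10.4 F [-4.  -1.8  6.1] t 20.0
shift [0.0071, -0.0031, -0.0014] rv [0.001, -0.0, -0.001] rows 0.1
```

View pics/w15.png

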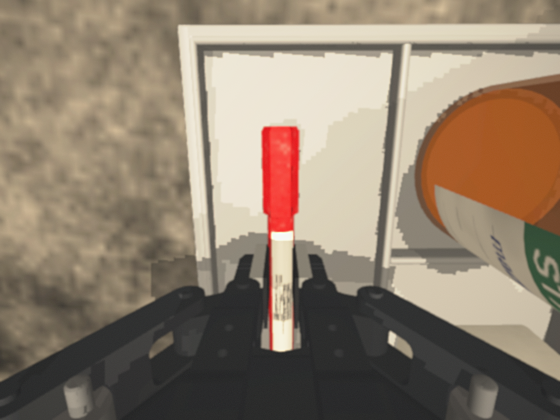

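On the tray floor. Release narrowly and rise.

Emit:
jog_arm(series=[[[0,0,0,0,0,0,22],[0,0,0,0,0,0,22],[0,0,0,0,0,0,22],[0,0,-0.03,0,0,0,22],[0,0,-0.1,0,0,0,22],[0,0,-0.19,0,0,0,22],[0,0,-0.28,0,0,0,22],[0,0,-0.37,0,0,0,22]]])

```text
t: 20.8
tool_pos: [483.0, 392.4, 191.4]
ee_rot: [-180.0, 0.0, -84.6]
wrist_force: [1.7, 0.2, 0.3]
finger_gap: 22.1
```

Emit:
jog_arm(series=[[[0,0,-0.07,0,0,0,40],[0,0,-0.09,0,0,0,40],[0,0,-0.09,0,0,0,40]]])

```text
t: 21.1
tool_pos: [484.5, 393.3, 237.1]
ee_rot: [-179.7, 0.2, -84.6]
wrist_force: [0.7, 0.6, -0.2]
finger_gap: 40.2
```

Run:
```python
from h import *
f=imaging.grab_frame("wrist"); save(f,"w16.png")
plan(426.5,-247,150,-76.4)
```

```text
at [483.2 392.5 234.1] [-1.7995e+02  3.0000e-02 -8.4560e+01] j [ 33.  12.  93.  -0.  75. 117.] gap 40.1 F [-0.8  0.3 -0.3] t 21.15
shift [1.2626, 0.2343, 0.1675] rv [-0.001, 0.0, -0.136] rows 12.9
```

View pics/w16.png

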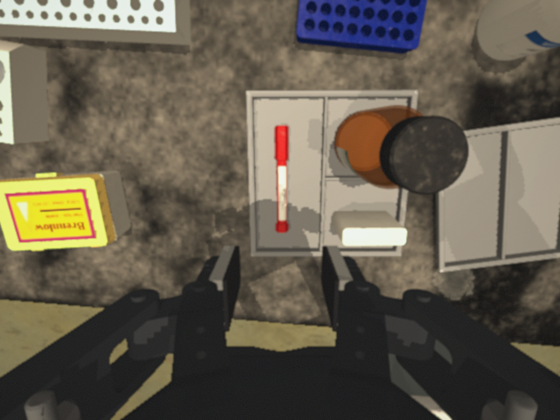

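Emit:
jog_arm(series=[[[0.1,0.02,0,0,0,0,40],[0.2,0.05,0,0,0,0,40],[0.3,0.08,0,0,0,0,40],[0.4,0.1,0,0,0,-0.05,40],[0.5,0.12,0.02,0,0,-0.1,40],[0.6,0.14,0.05,0,0,-0.136,40],[0.7,0.16,0.08,0,0,-0.136,40],[0.8,0.18,0.1,0,0,-0.136,40]]])

```text
t: 21.95
tool_pos: [430.0, 0.4, 183.4]
ee_rot: [179.7, 0.1, -76.4]
wrist_force: [0.3, 0.1, -0.0]
finger_gap: 40.2
```

Run:
```python
from h import *
plan(426.5,-247,150,-76.4)
```

```text
at [4.300e+02 4.000e-01 1.834e+02] [ 1.7968e+02  1.3000e-01 -7.6370e+01] j [ -9.  -9. 120.  -0.  70.  67.] gap 40.2 F [ 0.3  0.1 -0. ] t 21.95
shift [0.4794, 0.1231, 0.0663] rv [0.005, 0.002, 0.001] rows 5.0
```

Emit:
jog_arm(series=[[[0.1,0.025,0.02,0,0,0,40],[0.2,0.05,0.04,0,0,0,40],[0.3,0.075,0.066,0,0,0,40],[0.39,0.1,0.066,0,0,0,40],[0.45,0.115,0.066,0,0,0,40],[0.479,0.123,0.066,0,0,0,40],[0.479,0.123,0.066,0,0,0,40],[0.479,0.123,0.066,0,0,0,40]]])

```text
t: 22.75
tool_pos: [428.7, -243.8, 152.5]
ee_rot: [179.9, 0.2, -76.4]
wrist_force: [0.1, -0.2, 0.4]
finger_gap: 39.9
```

Run:
```python
from h import *
f=imaging.grab_frame("wrist"); save(f,"w17.png"); w=cloud(f)
for o in nets.outline_of(f,"tweezers_c")[:2]:
    q=w[o["pixels"]]; 
    vv,uu=np.nonzero(o["pixels"]); r=np.array([ray(f,u,v,4) for u,v in zip(uu,vv)])
    print(o["score"],o["position"],len(q),[np.round(a,1) for a in rect(r)])
plan(426.5,-247,3,-76.4)
f=imaging.grab_frame("wrist");plan(426.5,-247,3,-76.4)
```

```text
0.77 [289.6, 206.7] 71 [array([ 413.9, -250. ]), array([75.7, 14.1]), np.float64(15.7)]
at [ 429.3 -243.4  153.2] [ 1.7994e+02  1.2000e-01 -7.6290e+01] j [-38.   1. 114.   0.  65.  39.] gap 40.1 F [-0.5  0.3  0.2] t 22.85
shift [0.0062, 0.0068, 0.3005] rv [0.001, 0.002, 0.002] rows 3.0
at [ 429.5 -243.6  153.6] [ 1.7997e+02  8.0000e-02 -7.6280e+01] j [-38.   1. 114.   0.  65.  39.] gap 40.1 F [-0.8 -0.5 -1.4] t 22.9
shift [0.0056, 0.0073, 0.3012] rv [0.001, 0.001, 0.002] rows 3.0
```

View pics/w17.png

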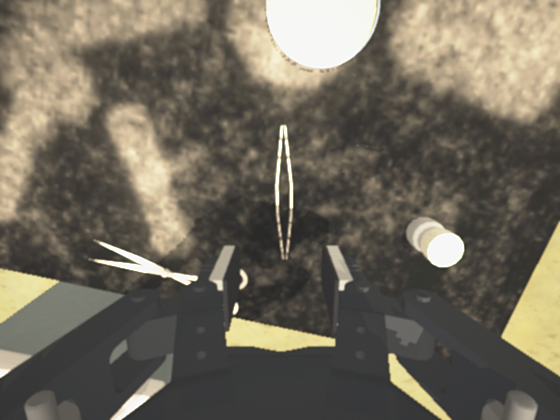

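Run:
```python
from h import *
f=imaging.grab_frame("wrist")
A=ray(f,283.5,125.5,3.5);B=ray(f,285,259,3.5);d=A-B
print(((A+B)/2).round(1),np.linalg.norm(d).round(1),np.degrees(np.arctan2(d[1],d[0])).round(1), ray(f,242,278,3).round(0), ray(f,195,281,3).round(0))
f=imaging.grab_frame("top")
for u,v in((375,291),(362,306),(330,295)): print(ray(f,u,v,3).round(0))
plan(427,-247,3,-76)
```

```text
[ 428.7 -247.     3.5] 131.5 14.5 [ 333. -225.    3.] [ 318. -178.    3.]
[ 332. -233.    3.]
[ 295. -200.    3.]
[ 321. -121.    3.]
at [ 429.8 -244.1  154.1] [ 1.800e+02  2.000e-02 -7.628e+01] j [-38.   1. 114.   0.  65.  39.] gap 40.2 F [0.8 0.  0.5] t 23.0
shift [0.0044, 0.0068, 0.3021] rv [0.0, 0.0, -0.005] rows 3.0
```

Emit:
jog_arm(series=[[[0.004,0.006,0.08,0,0,-0.005,40],[0.004,0.006,0.16,0,0,-0.005,40],[0.004,0.006,0.23,0,0,-0.005,40],[0.004,0.006,0.27,0,0,-0.005,40],[0.004,0.006,0.29,0,0,-0.005,40],[0.004,0.006,0.3,0,0,-0.005,40],[0.004,0.006,0.302,0,0,-0.005,40],[0.004,0.006,0.302,0,0,-0.005,40]]])

```text
t: 23.8
tool_pos: [428.3, -248.8, 4.3]
ee_rot: [-179.9, -0.1, -76.1]
wrist_force: [-0.3, -0.2, -0.7]
finger_gap: 39.9
```

Run:
```python
from h import *
f=imaging.grab_frame("wrist"); save(f,"w18.png")
plan(427.5,-247,2.5,-76)
```

```text
at [ 428.4 -249.     4.5] [-1.799e+02 -1.300e-01 -7.608e+01] j [-38.  16. 117.   0.  47.  38.] gap 40.0 F [-0.2 -0.7  0.9] t 23.85
shift [-0.0042, 0.0008, 0.0039] rv [-0.002, -0.002, -0.001] rows 0.1
```

View pics/w18.png

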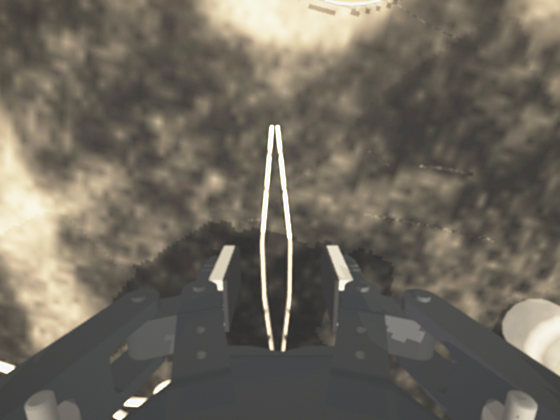

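Emit:
jog_arm(series=[[[-0.004,0.001,0.003,0,0,0,40],[-0.004,0.001,0.003,0,0,0,4],[-0.004,0.001,0.003,0,0,0,4],[-0.004,0.001,0.003,0,0,0,4],[-0.004,0.001,0.003,0,0,0,4],[-0.004,0.001,0.003,0,0,0,4],[-0.004,0.001,0.003,0,0,0,4],[-0.004,0.001,0.003,0,0,0,4]]])

```text
t: 24.65
tool_pos: [426.6, -246.7, 2.1]
ee_rot: [-180.0, -0.0, -76.1]
wrist_force: [-0.4, -0.3, 5.9]
finger_gap: 12.8
```

Emit:
jog_arm(series=[[[0,0,-0.04,0,0,0,4],[0,0,-0.12,0,0,0,4],[0,0,-0.2,0,0,0,4],[0,0,-0.26,0,0,0,4],[0,0,-0.26,0,0,0,4]]])

```text
t: 25.15
tool_pos: [429.5, -248.8, 136.5]
ee_rot: [-179.6, -0.5, -76.1]
wrist_force: [0.1, -0.8, -0.3]
finger_gap: 13.1
```

Run:
```python
from h import *
f=imaging.grab_frame("wrist"); save(f,"w19.png")
plan(479.2,157,150,-76.5)
```

```text
at [ 427.9 -247.6  133.9] [-179.79   -0.25  -76.1 ] j [-38.   3. 115.   0.  62.  38.] gap 12.9 F [-0.5  0.1 -0.6] t 25.2
shift [-0.7607, -0.2941, -0.0345] rv [-0.003, -0.004, 0.007] rows 8.2
```

View pics/w19.png

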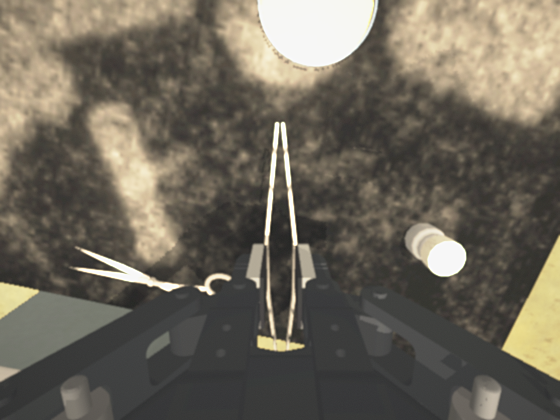

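Emit:
jog_arm(series=[[[-0.06,-0.02,0,0,0,0,4],[-0.15,-0.06,0,0,0,0,4],[-0.24,-0.09,0,0,0,0,4],[-0.33,-0.13,0,0,0,0,4],[-0.42,-0.16,0,0,0,0,4],[-0.51,-0.2,0,0,0,0.007,4],[-0.6,-0.235,0,0,0,0.007,4],[-0.68,-0.265,0,0,0,0.007,4]]])

```text
t: 26.0
tool_pos: [471.4, 117.7, 129.2]
ee_rot: [179.8, 0.0, -76.5]
wrist_force: [1.3, -1.7, -1.2]
finger_gap: 13.2
```

Run:
```python
from h import *
plan(479.2,157,70,-76.5)
```

```text
at [471.4 117.7 129.2] [ 1.7978e+02  4.0000e-02 -7.6480e+01] j [  6.   2. 116.   0.  62.  82.] gap 13.2 F [ 1.3 -1.7 -1.2] t 26.0
shift [-0.0728, -0.0341, 0.1184] rv [0.004, 0.001, 0.0] rows 1.4
```

Emit:
jog_arm(series=[[[-0.05,-0.02,0.04,0,0,0,4],[-0.073,-0.034,0.1,0,0,0,4],[-0.073,-0.034,0.15,0,0,0,4],[-0.073,-0.034,0.17,0,0,0,4],[-0.073,-0.034,0.17,0,0,0,4],[-0.073,-0.034,0.17,0,0,0,4]]])

```text
t: 26.6
tool_pos: [481.0, 154.6, 46.4]
ee_rot: [180.0, 0.0, -76.6]
wrist_force: [0.1, -0.5, -0.2]
finger_gap: 12.8
```

Run:
```python
from h import *
f=imaging.grab_frame("wrist"); save(f,"w20.png")
plan(479.2,157,5.5,-76.5)
f=imaging.grab_frame("wrist")
plan(479.2,157,5.5,-76.5)
```

```text
at [481.9 154.7  47.3] [-179.93   -0.    -76.56] j [ 10.  12. 115.  -0.  53.  86.] gap 13.0 F [0.7 0.7 0.9] t 26.65
shift [-0.0058, 0.0043, 0.0835] rv [-0.001, -0.0, -0.001] rows 0.8
at [482.4 154.8  47.8] [-1.7986e+02 -1.0000e-02 -7.6560e+01] j [ 10.  12. 115.   0.  53.  86.] gap 13.1 F [ 0.7 -0.6 -0.3] t 26.7
shift [-0.0059, 0.0054, 0.0846] rv [-0.002, -0.0, -0.001] rows 0.8
```

View pics/w20.png

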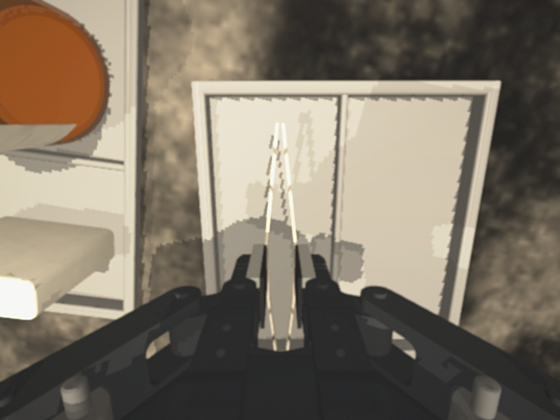

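Emit:
jog_arm(series=[[[-0.005,0.004,0.04,0,0,0,4],[-0.005,0.004,0.065,0,0,0,4],[-0.005,0.004,0.078,0,0,0,4],[-0.005,0.004,0.083,0,0,0,4],[-0.005,0.004,0.085,0,0,0,4],[-0.005,0.004,0.085,0,0,0,4]]])

```text
t: 27.3
tool_pos: [479.0, 156.9, 5.1]
ee_rot: [180.0, -0.0, -76.5]
wrist_force: [-1.7, -0.7, 3.6]
finger_gap: 12.9
```

Run:
```python
from h import *
f=imaging.grab_frame("wrist"); save(f,"w21.png")
plan(479.2,157,5.5,-76.5)
```

```text
at [479.2 156.9   5.1] [-1.7998e+02 -1.0000e-02 -7.6520e+01] j [ 10.  16. 116.  -0.  48.  87.] gap 13.1 F [-2.3 -0.3  4.8] t 27.35
shift [-0.0002, -0.0001, -0.0008] rv [-0.0, -0.0, -0.0] rows 0.0
```

View pics/w21.png

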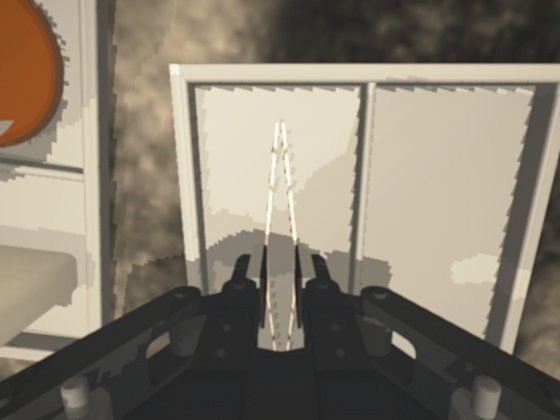

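Emit:
jog_arm(series=[[[0,0,0,0,0,0,26],[0,0,0,0,0,0,26],[0,0,0,0,0,0,26],[0,0,-0.03,0,0,0,26],[0,0,-0.1,0,0,0,26],[0,0,-0.18,0,0,0,26],[0,0,-0.26,0,0,0,40],[0,0,-0.3,0,0,0,55]]])

```text
t: 28.15
tool_pos: [481.0, 157.4, 158.2]
ee_rot: [-179.6, -0.0, -76.5]
wrist_force: [1.7, 0.3, 0.2]
finger_gap: 53.2
```

Run:
```python
from h import *
f=imaging.grab_frame("wrist"); save(f,"w22.png")
plan(422,-388,160,-76.5)
```

```text
at [482.7 157.7 160.7] [-1.7938e+02 -3.0000e-02 -7.6510e+01] j [ 10.   2. 112.   0.  65.  87.] gap 55.4 F [0.8 1.2 1.9] t 28.2
shift [1.033, 0.3727, -0.0019] rv [-0.01, -0.001, -0.0] rows 11.0
```

View pics/w22.png

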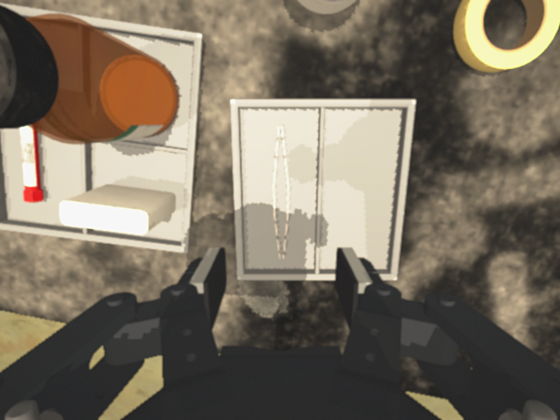

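Emit:
jog_arm(series=[[[0.08,0.03,0,0,0,0,60],[0.17,0.06,0,0,0,0,60],[0.26,0.095,0,0,0,0,60],[0.35,0.13,0,0,0,0,60],[0.44,0.16,0,0,0,0,60],[0.53,0.19,0,0,0,0,60],[0.62,0.22,0,0,0,0,60],[0.71,0.255,0,0,0,0,60]]])

```text
t: 29.0
tool_pos: [436.8, -219.7, 153.5]
ee_rot: [-180.0, 0.0, -76.5]
wrist_force: [1.6, -0.6, 0.1]
finger_gap: 59.5
```

Run:
```python
from h import *
plan(422,-388,160,-76.5)
```

```text
at [ 436.8 -219.7  153.5] [-1.7999e+02  2.0000e-02 -7.6520e+01] j [-35.   1. 114.   0.  65.  42.] gap 59.5 F [ 1.6 -0.6  0.1] t 29.0
shift [0.3203, 0.1073, -0.0131] rv [-0.0, 0.0, -0.0] rows 3.4
```

Emit:
jog_arm(series=[[[0.09,0.03,0,0,0,0,60],[0.17,0.06,0,0,0,0,60],[0.25,0.085,0,0,0,0,60],[0.3,0.1,0,0,0,0,60],[0.32,0.107,0,0,0,0,60],[0.32,0.107,0,0,0,0,60],[0.32,0.107,0,0,0,0,60]]])

```text
t: 29.7
tool_pos: [422.6, -384.6, 153.3]
ee_rot: [180.0, 0.1, -76.5]
wrist_force: [1.1, 0.5, 0.2]
finger_gap: 59.5
```

Run:
```python
from h import *
f=imaging.grab_frame("wrist"); save(f,"w23.png"); w=cloud(f)
q=w[(w[...,2]>44)&(w[...,2]<56)]; q=q[np.linalg.norm(q[:,:2]-[422,-388],axis=1)<30]
if len(q): print(len(q),q.mean(0).round(1),[np.round(a,1) for a in rect(q)])
plan(422,-387,20,-76.5)
```

```text
1030 [ 425.7 -387.2   49.6] [array([ 425.2, -387.4]), array([29. , 29.5]), np.float64(67.0)]
at [ 422.7 -384.3  153.5] [ 1.7998e+02  1.1000e-01 -7.6450e+01] j [-49.  11. 103.   0.  66.  27.] gap 60.3 F [-0.2 -0.1 -1.1] t 29.75
shift [0.0054, 0.0026, 0.267] rv [0.0, 0.002, 0.001] rows 2.7
```

View pics/w23.png

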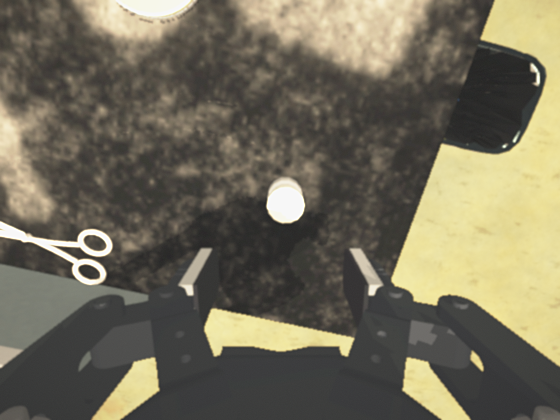

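Emit:
jog_arm(series=[[[0.007,0,0.07,0,0,0,60],[0.007,0,0.14,0,0,0,60],[0.007,0,0.2,0,0,0,60],[0.007,0,0.24,0,0,0,60],[0.007,0,0.26,0,0,0,60],[0.007,0,0.267,0,0,0,60],[0.007,0,0.267,0,0,0,60],[0.007,0,0.267,0,0,0,60]]])

```text
t: 30.55
tool_pos: [424.6, -390.2, 22.1]
ee_rot: [-179.9, -0.1, -76.5]
wrist_force: [-0.2, -0.2, 1.1]
finger_gap: 59.9
```

Emit:
jog_arm(series=[[[0,0,0,0,0,0,15],[0,0,0,0,0,0,15],[0,0,0,0,0,0,15],[0,0,0,0,0,0,15],[0,0,0,0,0,0,15],[0,0,0,0,0,0,15]]], newtons=30)

```text
t: 31.15
tool_pos: [424.2, -390.2, 21.7]
ee_rot: [-180.0, -0.1, -76.5]
wrist_force: [-0.8, 0.9, 5.6]
finger_gap: 29.5
```

Run:
```python
from h import *
f=imaging.grab_frame("wrist"); save(f,"w24.png")
plan(496.8,83,120,-76.5)
```

```text
at [ 424.2 -390.2   21.7] [-1.7995e+02 -8.0000e-02 -7.6520e+01] j [-50.  22. 106.   0.  52.  27.] gap 28.9 F [0.2 1.8 6.3] t 31.2
shift [-0.8861, -0.362, -0.1975] rv [-0.001, -0.001, -0.0] rows 9.8
```

View pics/w24.png

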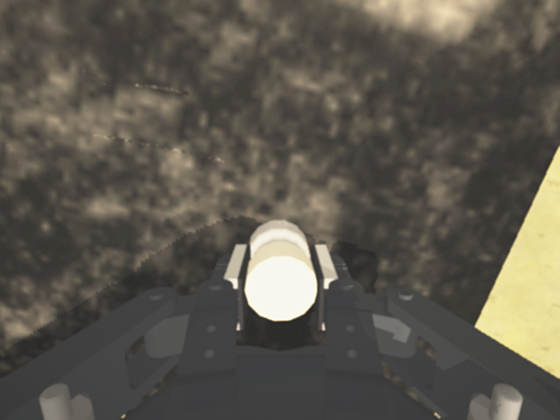

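Emit:
jog_arm(series=[[[0,0,-0.04,0,0,0,15],[0,0,-0.11,0,0,0,15],[-0.03,-0.01,-0.18,0,0,0,15],[-0.11,-0.045,-0.2,0,0,0,15],[-0.2,-0.08,-0.2,0,0,0,15],[-0.29,-0.12,-0.2,0,0,0,15],[-0.38,-0.155,-0.2,0,0,0,15],[-0.47,-0.19,-0.2,0,0,0,15]]])

```text
t: 32.0
tool_pos: [460.7, -136.9, 120.3]
ee_rot: [180.0, 0.0, -76.6]
wrist_force: [1.2, 0.1, -0.4]
finger_gap: 29.1
```

Run:
```python
from h import *
plan(496.8,83,120,-76.5)
```

```text
at [ 460.7 -136.9  120.3] [ 1.7999e+02  1.0000e-02 -7.6550e+01] j [-25.   2. 117.   0.  61.  52.] gap 29.1 F [ 1.2  0.1 -0.4] t 32.0
shift [-0.411, -0.1725, 0.0006] rv [0.0, 0.0, -0.001] rows 4.5
```

Emit:
jog_arm(series=[[[-0.09,-0.035,0,0,0,0,15],[-0.18,-0.075,0,0,0,0,15],[-0.27,-0.11,0,0,0,0,15],[-0.34,-0.145,0,0,0,0,15],[-0.395,-0.165,0.03,0,0,0,15],[-0.411,-0.172,0.08,0,0,0,15],[-0.411,-0.172,0.12,0,0,0,15],[-0.411,-0.172,0.13,0,0,0,15]]])

```text
t: 32.8
tool_pos: [493.9, 81.5, 52.7]
ee_rot: [179.7, 0.1, -76.5]
wrist_force: [-1.2, -0.2, -1.2]
finger_gap: 29.3
```

Emit:
jog_arm(series=[[[0,0,0,0,0,0,15],[0,0,0,0,0,0,15],[0,0,0,0,0,0,15]]])

```text
t: 33.1
tool_pos: [498.1, 80.7, 56.9]
ee_rot: [-179.9, -0.0, -76.6]
wrist_force: [0.2, -0.0, -1.0]
finger_gap: 29.4
```

Run:
```python
from h import *
f=imaging.grab_frame("wrist"); save(f,"w25.png")
f=imaging.grab_frame("scene"); cv2.imwrite(f"pics/s25.png",cv2.resize(f["pixels"][180:380,120:340,::-1],None,fx=3,fy=3)); 
plan(496.8,83,24.7,-76.5)
```

```text
at [497.9  80.8  56.8] [-1.7987e+02 -3.0000e-02 -7.6550e+01] j [  1.  11. 115.   0.  54.  78.] gap 29.3 F [ 0.5 -0.5 -0.3] t 33.2
shift [-0.0049, 0.0013, 0.0642] rv [-0.002, -0.0, -0.001] rows 0.6
```

View pics/w25.png

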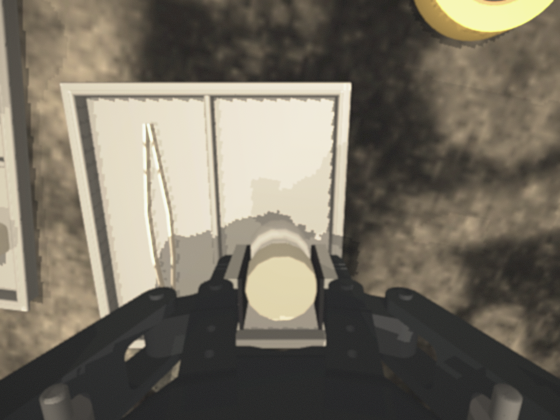

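View pics/s25.png

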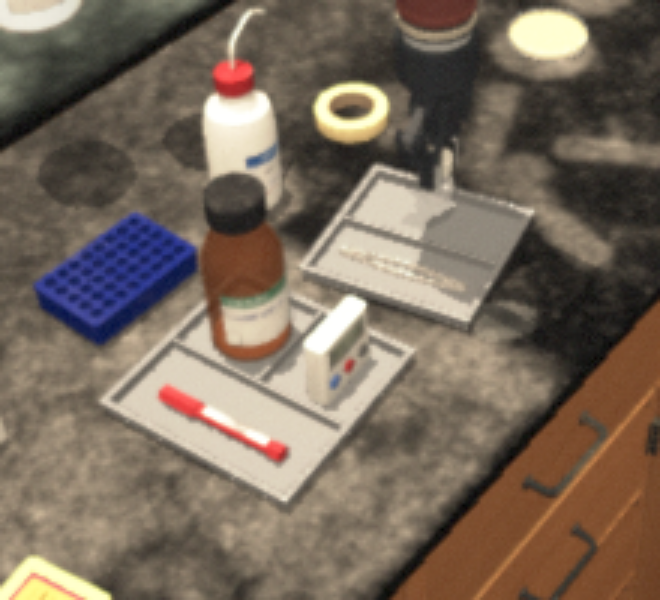

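Everything looks well placed; lower the jar to the floor.

Emit:
jog_arm(series=[[[-0.004,0.001,0.03,0,0,0,15],[-0.004,0.001,0.05,0,0,0,15],[-0.004,0.001,0.06,0,0,0,15],[-0.004,0.001,0.063,0,0,0,15],[-0.004,0.001,0.064,0,0,0,15],[-0.004,0.001,0.064,0,0,0,15]]])

```text
t: 33.8
tool_pos: [496.0, 83.2, 24.5]
ee_rot: [180.0, 0.0, -76.5]
wrist_force: [-2.8, 1.6, 5.2]
finger_gap: 29.4
```

Run:
```python
from h import *
f=imaging.grab_frame("wrist"); save(f,"w26.png")
plan(496.8,83,24.7,-76.5)
```

```text
at [495.9  83.2  24.5] [ 1.7996e+02  5.0000e-02 -7.6530e+01] j [  2.  14. 116.   0.  50.  78.] gap 29.3 F [-2.1  1.4  5.6] t 33.85
shift [0.0009, -0.0016, -0.0005] rv [0.001, 0.001, -0.001] rows 0.0
```

View pics/w26.png

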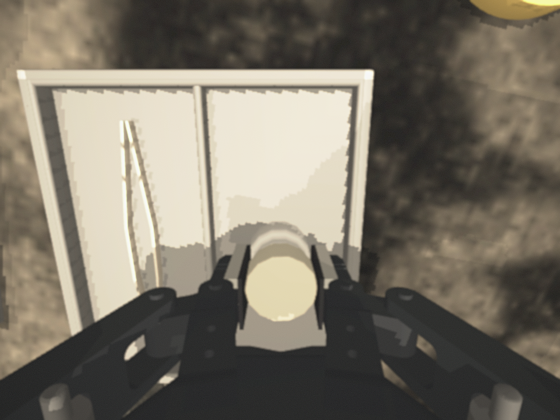

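Emit:
jog_arm(series=[[[0,0,0,0,0,0,42],[0,0,0,0,0,0,42],[0,0,0,0,0,0,42],[0,0,-0.04,0,0,0,42],[0,0,-0.11,0,0,0,42],[0,0,-0.19,0,0,0,42],[0,0,-0.28,0,0,0,42],[0,0,-0.36,0,0,0,42]]])

```text
t: 34.65
tool_pos: [496.0, 82.8, 205.6]
ee_rot: [-179.9, -0.0, -76.5]
wrist_force: [1.1, -0.2, -0.4]
finger_gap: 41.8
```

Emit:
jog_arm(series=[[[0.1,0,0,0,0,0,42],[0.2,0,0,0,0,0,42],[0.3,0,0,0,0,0,42],[0.4,0,0,0,0,0,42],[0.5,0,0,0,0,0,42],[0.6,0,0,0,0,0,42],[0.6,0,0,0,0,0,42],[0.6,0,0,0,0,0,42]]])

```text
t: 35.45
tool_pos: [565.6, -210.0, 203.0]
ee_rot: [180.0, 0.1, -76.7]
wrist_force: [0.4, 0.6, -0.1]
finger_gap: 42.1
```

Run:
```python
from h import *
f=imaging.grab_frame("top"); w=cloud(f); cv2.imwrite("pics/tf.png",cv2.resize(f["pixels"][130:300,90:400,::-1],None,fx=2.5,fy=2.5,interpolation=cv2.INTER_CUBIC))
c3=(490.3,336.5,5.5);c2=(488,120,13.4)
for n,t,lo in (("bottle_c",c3,165),("timer_c",c3,60),("marker_c",c3,5),("jar_c",c2,44),("tweezers_c",c2,-5),("dish",(0,0,0),0)):
    for o in nets.outline_of(f,n)[:1]:
        p=w[o["pixels"]]; p=p[p[:,2]>lo]; r=rect(p)
        a=np.radians(t[2]); d=cv2.boxPoints(r)-np.array(t[:2]); q=d@np.array([[np.cos(a),-np.sin(a)],[np.sin(a),np.cos(a)]])
        print(n,round(o["score"],2),np.round(o["position"],0),"tray xy min",q.min(0).round(0),"max",q.max(0).round(0),"ztop",np.percentile(p[:,2],95).round(0))
f=imaging.grab_frame("scene"); cv2.imwrite(f"pics/sf.png",cv2.resize(f["pixels"][150:380,120:370,::-1],None,fx=2.5,fy=2.5)); 
plan(496.8,83,24.7,-76.5)
```

```text
bottle_c 0.74 [158. 202.] tray xy min [ 17. -68.] max [ 67. -18.] ztop 177.0
timer_c 0.55 [162. 240.] tray xy min [-63. -77.] max [-42.  -8.] ztop 71.0
marker_c 0.68 [125. 229.] tray xy min [-66.  47.] max [60. 65.] ztop 18.0
jar_c 0.56 [247. 223.] tray xy min [-20. -53.] max [ 10. -24.] ztop 55.0
at [ 565.9 -207.7  203.8] [-179.99   -0.    -76.43] j [-27.  11.  97.   0.  72.  50.] gap 41.7 F [-0.1 -0.7 -0.6] t 35.85
shift [-0.5977, -0.0021, 0.3581] rv [-0.0, -0.0, 0.001] rows 7.0
```

View pics/tf.png

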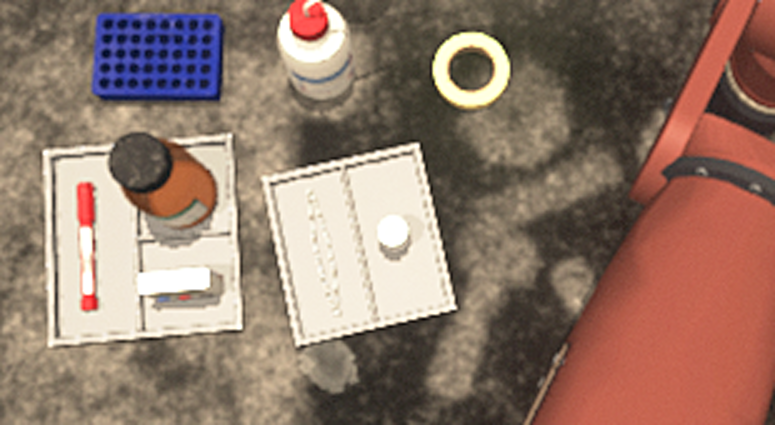

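View pics/sf.png

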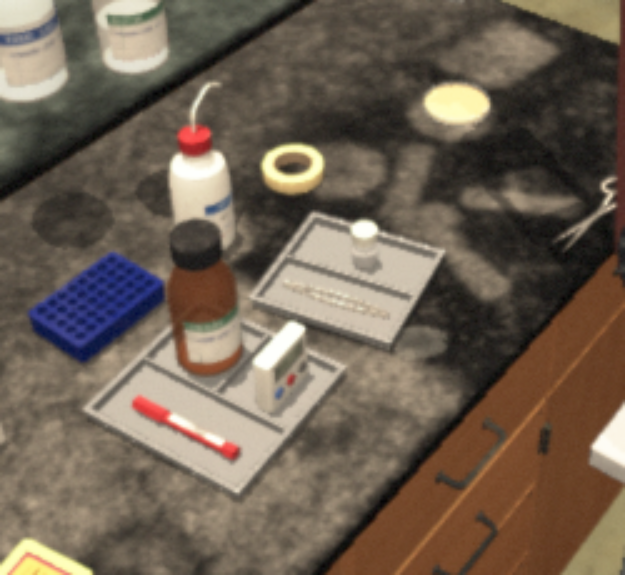

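Run:
```python
from h import *
from scipy.optimize import least_squares
f=imaging.grab_frame("scene"); w=cloud(f)
m=nets.outline_of(f,"bottle_c")[0]["pixels"]; m=cv2.erode(m.astype(np.uint8),np.ones((3,3)))>0
for lo,hi in((10,60),(60,110)):
    p=w[m]; p=p[(p[:,2]>lo)&(p[:,2]<hi)&(abs(p[:,0]-540)<60)]
    r=least_squares(lambda c:np.hypot(p[:,0]-c[0],p[:,1]-c[1])-36,[540,298],loss="soft_l1"); d=r.x-[490.3,336.5]
    print(lo,len(p),r.x.round(1),"tray",(.9954*d[0]+.0958*d[1]).round(1),(-.0958*d[0]+.9954*d[1]).round(1))
o=nets.outline_of(f,"dish")[0]; print("dish",np.median(w[o["pixels"]],0).round(1))
cv2.imwrite("pics/bz.png",cv2.resize(f["pixels"][240:320,165:260,::-1],None,fx=7,fy=7,interpolation=cv2.INTER_CUBIC))
```

```text
10 293 [536.9 299.8] tray 42.9 -41.0
60 379 [537.4 300. ] tray 43.4 -40.9
dish [nan nan nan]
```

View pics/bz.png

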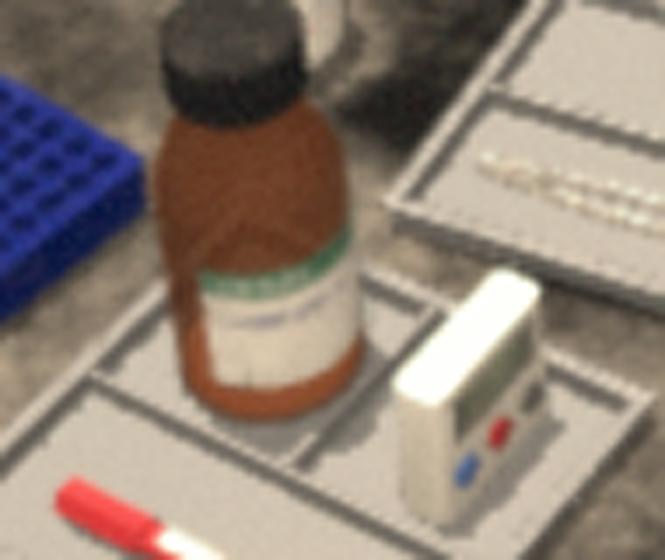

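```bash
python3 -c "
from cell import robot
print(robot.close_job())"
```

```text
the job is handed in; nothing more can be done
None
```

Both kits are made up and the job is handed in, after about 36 s of the 141 s.

**Staining kit (three-compartment tray):**
- **Bottle:** upright in the far small compartment. Circle fits low and high on its body agree to within 0.5 mm, so it stands straight, with about 5 mm to the divider.
- **Timer:** upright in the near small compartment, by depth about 5 mm or more from the nearest walls.
- **Marker:** flat in the long compartment, well clear of the walls.

**Specimen kit (two-compartment tray):**
- **Tweezers:** flat in the compartment on the robot's left (tray y +38 mm).
- **Jar:** upright near the middle of the other compartment.

The wrist force stayed under about 10 N in every reading I took. At the end the open gripper hung at about 200 mm, touching nothing.

**Checks that failed or disagreed:**
- The network did not find the tweezers or the dish in the last top picture. The tweezers I confirmed by eye in the top, scene and wrist pictures.
- The depth reading for the dish in the last scene picture came back invalid. It still shows at its old place in that picture and was never touched.
- Estimates of the bottle's position differed by about 3 mm between the cameras and the arm's own reading. All of them put it inside its compartment.

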